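# Set up the glazing place

### The arm

A 7-joint arm with a two-finger parallel gripper is mounted at the origin on a cart in front of the work surface, level with it; the furniture and walls round the work are solid. World frame = base frame: x ahead of the robot, y to its left, z up, the work surface at z = 0. Lengths are in m, angles in degrees, forces in N, time in s.
With the tool pointing down it reaches from about 0.425 to 0.875 m from the base axis. Payload 4.7 kg.
Tool frame: the origin (TCP) lies at the very end of the fingers, on their centre line; the grasp point (between the pads) lies 19 mm behind it; z points along the fingers, y is the line along which they close (so a half turn about z gives the same grasp; the last joint's range is limited). The gripper opens to 87 mm and grips with 3 to 60 N. Pads are 19 mm wide; open, the fingers measure 117 mm over their backs; the gripper's body (75 mm by 190 mm) begins 51 mm behind the grasp point.
Start: joints at [67.214, 18.392, -4.016, 83.108, 1.295, 78.541, -3.26], TCP at [0.26, -0.596, 0.202] pointing down, gripper open.
Joint ranges: [-163.93, 163.93], [-17.29, 119.83], [-79.2, 71.16], [3.27, 140.29], [-89.18, 269.18], [5.43, 117.66], [-154.24, 154.24]. Speed limits (degrees/s): [147.25, 147.25, 180, 180, 180, 180, 180].

### API

Orientations are given as [roll, pitch, yaw] about the fixed x, y, z axes, in that order (R = Rz(yaw) Ry(pitch) Rx(roll)).
In Python, from cell import get_obs, eyes, env gives the robot as it stands.
- The arm moves only by the tool servo_tool, never from a script. Its argument "series" is a list that holds one entry, the list of rows, each a list of 7 numbers: the shift along the tool's x, y, z in units of 300 mm (1.0 is 300 mm), then the turn, a rotation vector about the tool's x, y, z in units of pi rad (1.0 is pi rad), then the opening, from 0 (shut) to 1 (fully open). In form: [[[tx, ty, tz, wx, wy, wz, gripper], ...]]. A call has 1 to 12 rows; each row is the pose to reach, as a shift and turn from the pose commanded when the call began, along the tool's axes at that moment, turning the shorter way round; what a row does not reach only later rows make up. A row lasts 1/12 s, in which the tool goes at most 41.7 mm and 7.16 degrees, less where a joint would pass 70% of its speed; a pose out of reach is approached as far as the arm can. A call with a number of a shift or a turn outside -1 to 1 is refused whole. A call with a gripper value outside its range is refused whole. The fingers move at their own pace and stop on an object; "grip_force" is the grip in N (left out, the last holds). Time passes only in rows, so rows that repeat a pose let the fingers close. It gives the time, the measured TCP pose, the force, the opening and the grip force at its end, in the units of the state.
- get_obs(): the state, without advancing time (a new reading comes with each control period).
- eyes.read_camera(name): name is "scene" or "side" or "wrist"; returns a dict with "frame" (420x560x3 uint8, red, green, blue), "depth" (420x560 float32, m along the optical axis (not along the pixel's ray), 0 where there is no reading), "fx", "fy", "cx", "cy" (pixels), "origin" and "rotation" of the camera in the world; the wrist camera has in their place "mount" (4x4, takes a point from camera to tool coordinates, whose origin is the TCP and whose axes are the flange's). Camera axes: x right, y down, z forward; pixel columns grow to the right and rows downward; lengths in m; the calibration is good to about 2 mm. A picture is of the moment at which its call begins: read the wrist's pose just before it.
- env.sign_off(): hands the job in; it is judged then, once.
The state is a dict: "time_s": time; "qpos": joint angles; "joint_velocities": joint speeds; "effort": joint torques, N m; "tool_pos": TCP position; "tool_rot": TCP orientation; "force": force on the tool from outside, world axes, zero at the start; "wrist_torque": the same for the moment, N m; "grip_width": finger opening in m; "grasp_force": force on a finger pad.
Only numpy, scipy, OpenCV 4.12 (cv2) and the standard library are available. Lean on these libraries where they do the work, as an engineer would, in place of code of your own. Each camera call takes 0.05 s, during which the arm holds its last target. There are 200 camera calls.

### The job

Get the bench ready for glazing: stand every bowl upright on the small top of a glazing stilt of its own, lay each brush and the wooden paddle (as many of them as are there) side by side across both bars of the brush rest on the banding wheel, between the pegs and none on top of another, and hang the metal caddy by its handle on the hook. Do not tip a bowl over, and leave the roll of tape and the plaster block where they are.

Things in the scene. Friction and masses are not known exactly. Their poses are not given: they have to be found in the camera images.
- bowl_1: small plain pale bowl, 68 mm across the rim, 34 mm high, flat foot about 40 mm across; at the start mouth-up on the worktop. Origin: centre of the underside of the foot, z up through the mouth. The wall flares upward and can be gripped across the outside just under the rim. May be absent; all bowls are alike
- bowl_2: small plain pale bowl, 68 mm across the rim, 34 mm high, flat foot about 40 mm across; at the start mouth-up on the worktop. Origin: centre of the underside of the foot, z up through the mouth. The wall flares upward and can be gripped across the outside just under the rim. May be absent; all bowls are alike
- bowl_3: small plain pale bowl, 68 mm across the rim, 34 mm high, flat foot about 40 mm across; at the start mouth-up on the worktop. Origin: centre of the underside of the foot, z up through the mouth. The wall flares upward and can be gripped across the outside just under the rim. May be absent; all bowls are alike
- stilt_1_top (a point): centre of the upper face of a glazing stilt: a fixed steel stand 45 mm high with a foot 50 mm across, a thin rod and a small flat round plate 30 mm across at the top. z up. The three stilts stand in a row beyond the bowls, 45, 65 and 85 mm high, in any order
- stilt_2_top (a point): centre of the upper face of a glazing stilt: a fixed steel stand 65 mm high with a foot 50 mm across, a thin rod and a small flat round plate 30 mm across at the top. z up. The three stilts stand in a row beyond the bowls, 45, 65 and 85 mm high, in any order
- stilt_3_top (a point): centre of the upper face of a glazing stilt: a fixed steel stand 85 mm high with a foot 50 mm across, a thin rod and a small flat round plate 30 mm across at the top. z up. The three stilts stand in a row beyond the bowls, 45, 65 and 85 mm high, in any order
- brush_1_mid (a point): round slip brush, red handle, 200 mm long, 12 mm wide, 11 mm thick; the point is at the middle of it (mid length, mid thickness, 5.5 mm above what it lies on), y along its length. Starts lying on the worktop. May be absent
- brush_2_mid (a point): round glaze brush, blue handle, 220 mm long, 12 mm wide, 11 mm thick; the point is at the middle of it (mid length, mid thickness, 5.5 mm above what it lies on), y along its length. Starts lying on the worktop. May be absent
- boxwood_paddle_mid (a point): wooden modelling paddle, slim, 207 mm long, up to 18 mm wide, 11 mm thick; the point is at the middle of it (mid length, mid thickness, 5.5 mm above what it lies on), y along its length. Starts lying on the worktop. May be absent
- brush_rest: brush rest: a fixed light wood rack, 164 x 116 mm, standing on the grey banding wheel, whose round plate is 140 mm above the worktop and about 237 mm across. Two narrow raised bars, 8 mm wide and 164 mm long, run along its x at y = -50 and +50 mm, tops 50 mm above its underside. Origin: centre of the underside
- rest_top (a point): midway between the rest's two bars, level with their tops, 190 mm above the worktop and 42 mm above the rest's base board; axes as the rest. Pegs 6 mm thick and 14 mm high stand on each bar at x = -75, -25, 25, 75 mm and part it into three places centred at x = -50, 0, 50 mm, 44 mm clear; a tool lies in one along y, bridging both bars
- caddy: small open sheet-metal tool caddy (empty), 76 mm (its x) by 104 mm (its y) by 45 mm high, 0.2 kg, with a fixed arched handle of 8 mm round bar. Origin: centre of the underside, z up
- caddy_bail (a point): middle of the level top bar of the caddy's handle, on the bar's axis, 110 mm above the caddy's underside; the 8 mm bar runs along the caddy's y, straight for 60 mm; between the bar and the rim of the box the handle is an open loop, 61 mm high and 88 mm wide lower down, through which a hook can pass along the caddy's x
- caddy_knob (a point): in the square wooden knob that stands on the middle of the handle's bar, 140 mm above the caddy's underside; the knob is 24 x 24 mm and 46 mm high, from 113 to 159 mm above the underside, its faces square to the caddy's x and y
- hook_stand: fixed steel hook stand: foot 130 x 100 mm and 12 mm high, post 14 mm thick at the origin, ending about level with the prong, 217 mm high; one 8 mm round prong runs from the post's top along the stand's -x. Origin: on the worktop under the post
- hook_seat (a point): where the handle's bar should rest: top of the level prong, 219 mm above the worktop; axes as the stand. The post is 65 mm away along +x; along -x the prong runs level for 35 mm more, then its end turns up by 18 mm over the next 14 mm. Hung, the caddy's bar crosses the prong at right angles, its axis 4 mm above this point
- tape_roll: roll of masking tape lying flat, 68 mm across, 24 mm high. Bystander, not part of the job. Origin: centre of the underside
- plaster_block: white plaster sanding block, 45 x 90 x 30 mm. Bystander, not part of the job. Origin: centre of the underside
There are look-alikes about, which are no part of the job. Leave any orange or purple look-alike of the part that bears stilt_1_top alone.

How it is judged:
By the outcome, as a careful person would: the job done as asked, in the order asked, and still so for the second after the job is handed in, with the robot touching nothing.
Of bowl_1, bowl_2, bowl_3, brush_1, brush_2, boxwood_paddle only 5 to 6 are there at a start; the rules pass over those that are not, and their reading is None.
At some moment in a run one of brush_1, brush_2, boxwood_paddle may be knocked a few centimetres aside while the robot is not near it.
It also fails if it takes over 208 s, if anything falls off the work surface, if the arm or the gripper's body presses on something with over 40 N, if the wrist force passes 120 N, or if a joint passes its speed limit or range.

## Working session

There is one attempt and no reset: what is moved stays moved. The work goes in short steps, Python scripts to look and compute and a tool call to move; the robot and the scene stay as the last step left them, time stands still between calls to the robot, and variables do not carry over. Pictures are saved under pics/ and viewed, at most 14 in all, crops included, and the job is handed in when it is done.

Besides the shell and the picture viewer there is one more tool, called after "Emit:" as name(argument=value, ...), one argument or row to a line, values as JSON. servo_tool: Moves the arm, as the interface text tells. Shifts and turns lie within -1 to 1; 1 stands for 300 mm of shift or pi rad of turn. Its arguments: {"type":"object","properties":{"series":{"type":"array"},"grip_force":{"type":"number"}},"required":["series"]}

```bash
ls; mkdir -p pics; cat > h.py <<'E'
import numpy as np, cv2
from cell import get_obs, eyes, env
from scipy.spatial.transform import Rotation as R
def cam(n):
    o=get_obs(); c=eyes.read_camera(n)
    if n=='wrist':
        T=np.eye(4);T[:3,:3]=R.from_euler('xyz',o['tool_rot'],degrees=True).as_matrix();T[:3,3]=o['tool_pos']
        M=T@np.array(c['mount']);c['origin']=M[:3,3];c['rotation']=M[:3,:3]
    c['origin']=np.array(c['origin']);c['rotation']=np.array(c['rotation'])
    return c
def cloud(c):
    d=c['depth'];v,u=np.mgrid[:d.shape[0],:d.shape[1]]
    P=np.stack([(u-c['cx'])/c['fx']*d,(v-c['cy'])/c['fy']*d,d],-1)
    W=P@c['rotation'].T+c['origin'];W[d==0]=np.nan
    return W
def ray(c,u,v,z):
    r=c['rotation']@np.array([(u-c['cx'])/c['fx'],(v-c['cy'])/c['fy'],1]);return c['origin']+r*(z-c['origin'][2])/r[2]
def save(c,n): cv2.imwrite('pics/'+n,cv2.cvtColor(c['frame'],cv2.COLOR_RGB2BGR))
E
python3 - <<'E'
from h import *
print(get_obs())
for n in ['scene','side']:
    c=cam(n);save(c,n+'0.png');print(n,c['origin'],c['rotation'].round(3).tolist(),c['fx'],c['cx'],c['cy'])
    np.savez(n+'0.npz',W=cloud(c),f=c['frame'])
E
```

```text
pics
{'time_s': 0.0, 'qpos': array([67.21499822, 18.43955391, -4.017543  , 83.17632221,  1.29518161,
       78.541588  , -3.26042586]), 'joint_velocities': array([ 0.03702704,  0.02904713,  0.02964683,  0.01174768, -0.02901457,
        0.03724627, -0.04532392]), 'effort': array([-8.47177180e-04, -4.91298580e+01, -4.04331805e-01, -3.12527490e+01,
       -6.37756381e-02,  4.37952520e-02,  1.59146066e-04]), 'tool_pos': array([ 0.25987764, -0.59512041,  0.2010438 ]), 'tool_rot': array([-1.79887802e+02,  5.41843533e-03,  2.35963075e+01]), 'force': array([-0.95948076,  1.23262215, -0.7955736 ]), 'wrist_torque': array([ 0.07300229, -0.01278831, -0.00850435]), 'grasp_force': 0.0, 'grip_width': 0.08679879406032613}
scene [-0.28358878 -0.87204755  1.27666628] [-134.355, -0.155, -45.652] 492.1813186352543 281.99170364959735 208.69575653881412Traceback (most recent call last):
  File "<stdin>", line 5, in <module>
  File "h.py", line 14, in cloud
    W=P@c['rotation'].T+c['origin'];W[d==0]=np.nan
      ~~~~~~~~~~~~~~~~~^~~~~~~~~~~~
ValueError: operands could not be broadcast together with shapes (420,560) (3,)
```

```bash
python3 - <<'E'
s=open('h.py').read()
s=s.replace("c['rotation']=np.array(c['rotation'])","c['rotation']=np.array(c['rotation'])\n    if c['rotation'].shape==(3,): c['rotation']=R.from_euler('xyz',c['rotation'],degrees=True).as_matrix()")
open('h.py','w').write(s)
E
python3 - <<'E'
from h import *
for n in ['scene','side']:
    c=cam(n);save(c,n+'0.png');print(n,c['origin'],c['rotation'].round(3).tolist(),c['fx'],c['cx'],c['cy'])
    np.savez(n+'0.npz',W=cloud(c),f=c['frame'])
E
```

```text
scene [-0.28358878 -0.87204755  1.27666628] [[0.699, -0.499, 0.513], [-0.715, -0.49, 0.498], [0.003, -0.715, -0.699]] 492.1813186352543 281.99170364959735 208.69575653881412
side [0.35066337 0.55334734 1.10619666] [[-0.962, -0.221, 0.16], [-0.272, 0.808, -0.522], [-0.014, -0.546, -0.838]] 431.902848751737 279.85344706240016 208.46133744909298
```

View pics/scene0.png

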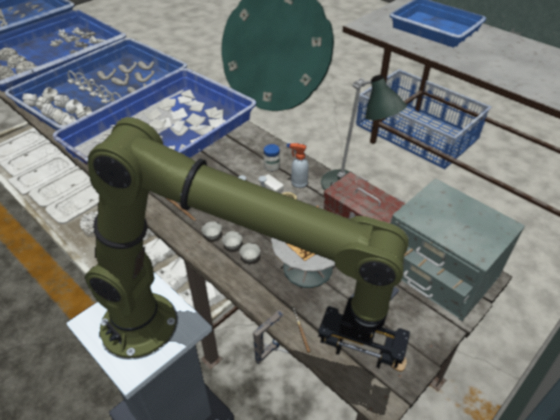

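View pics/side0.png

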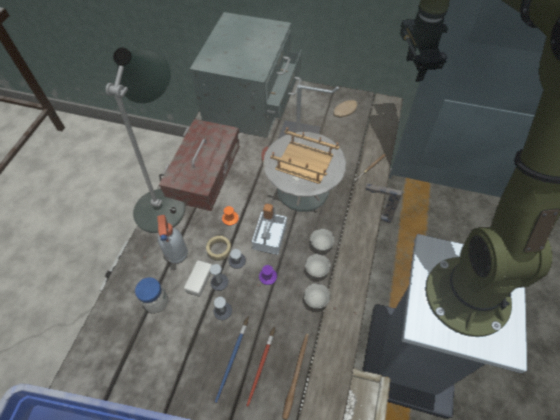

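```bash
python3 - <<'E'
from h import *
f=cv2.imread('pics/side0.png')
cv2.imwrite('pics/a.png',cv2.resize(f[195:420,140:400],None,fx=2.65,fy=2.65,interpolation=cv2.INTER_CUBIC))
cv2.imwrite('pics/b.png',cv2.resize(f[60:270,220:420],None,fx=2.8,fy=2.8,interpolation=cv2.INTER_CUBIC))
d=np.load('side0.npz');W=d['W']
for n,(u,v) in dict(bowl=(321,240),b2=(317,266),b3=(316,296),s1=(236,252),s2=(215,269),s3=(220,301),tape=(217,246),block=(199,275),knob=(268,210),caddy=(270,240),blue=(232,360),red=(262,362),pad=(297,370),stick=(373,163),oval=(345,108),clamp=(385,200),prong=(320,90),post=(299,90),rest=(305,160),purple=(267,270)).items(): print(n,(W[v,u]*1000).round())
E
```

```text
bowl [415. -56.  11.]
b2 [408.  26.   8.]
b3 [391. 111.   2.]
s1 [630.  63.  46.]
s2 [658. 140.  81.]
s3 [620. 212.  62.]
tape [702.  38.   1.]
block [709. 148.  30.]
knob [560. -24. 159.]
caddy [558. -19.   7.]
blue [552. 331.  10.]
red [479. 316.  11.]
pad [392. 311.  11.]
stick [ 316. -381.    7.]
oval [ 452. -599.   12.]
clamp [ 196. -781. -728.]
prong [ 520. -438.  217.]
post [ 583. -435.  205.]
rest [ 509. -219.  151.]
purple [532.  93.  49.]
```

View pics/a.png

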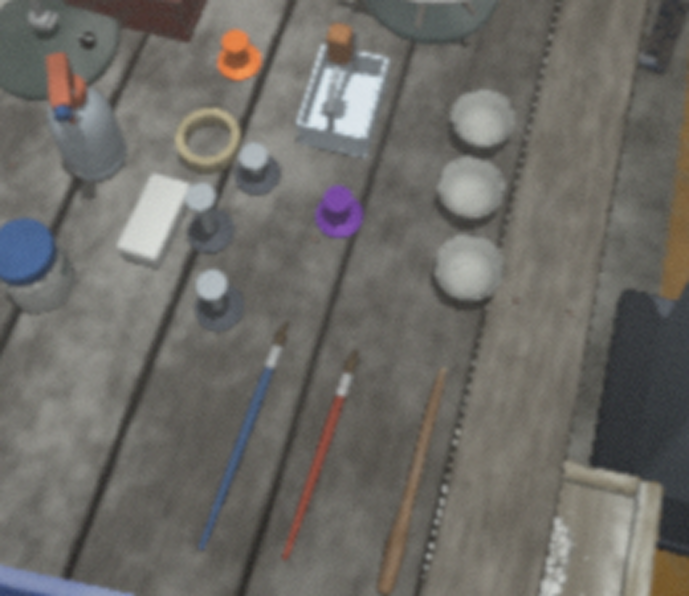

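View pics/b.png

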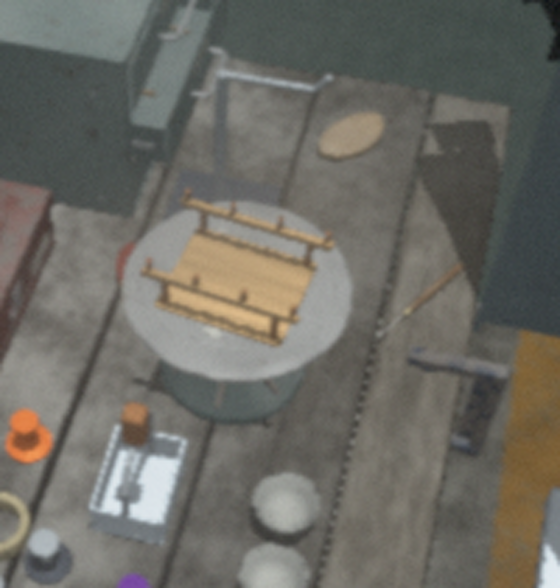

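```bash
python3 - <<'E'
from h import *
d=np.load('side0.npz');W=d['W'];f=d['f'];hsv=cv2.cvtColor(f,cv2.COLOR_RGB2HSV)
Z=W[...,2]
def box(x0,x1,y0,y1,z0,z1): return (W[...,0]>x0)&(W[...,0]<x1)&(W[...,1]>y0)&(W[...,1]<y1)&(Z>z0)&(Z<z1)
def circ(m,n):
    P=W[m]; 
    (c,r)=cv2.minEnclosingCircle(P[:,:2].astype(np.float32)); print(n,len(P),np.round(c,4),'mean',P.mean(0).round(4),'r',round(r,4))
for n,y in (('b1',-.056),('b2',.026),('b3',.111)):
    circ(box(.33,.50,y-.045,y+.045,.029,.04),n)
for n,x,y,z in (('s1',.63,.063,.045),('s2',.658,.14,.085),('s3',.62,.212,.065)): circ(box(x-.03,x+.03,y-.03,y+.03,z-.006,z+.008),n)
for n,x,y in(('blue',.55,.33),('red',.48,.316),('pad',.392,.31)):
    m=box(x-.04,x+.05,y-.16,y+.16,.004,.02);P=W[m][:,:2]
    rc=cv2.minAreaRect(P.astype(np.float32)*1000); mu=P.mean(0);_,_,v=np.linalg.svd(P-mu);print(n,len(P),mu.round(4),rc,'ang',np.degrees(np.arctan2(v[0,1],v[0,0])), 'z',W[m][:,2].max())
m=box(.4,.7,-.4,-.05,.18,.21);P=W[m];print('rest',len(P),P.mean(0),cv2.minAreaRect(P[:,:2].astype(np.float32)*1000))
m=box(.4,.7,-.6,-.4,.195,.25);P=W[m];print('hook',len(P),P.min(0),P.max(0));mu=P.mean(0);_,_,v=np.linalg.svd(P[:,:2]-mu[:2]);print(mu,v)
m=box(.5,.62,-.1,.05,.13,.175);P=W[m];print('knob',len(P),P.mean(0),cv2.minAreaRect(P[:,:2].astype(np.float32)*1000))
m=box(.45,.65,-.12,.1,.035,.055);P=W[m];print('rim',len(P),P.mean(0),cv2.minAreaRect(P[:,:2].astype(np.float32)*1000))
m=box(.45,.65,-.12,.1,.1,.12);P=W[m];print('bail',len(P),P.mean(0),cv2.minAreaRect(P[:,:2].astype(np.float32)*1000))
# clutter: max height grid
for name,b in dict(cab=(.5,1,-.8,-.38),tool=(.6,1,-.38,-.05),rear=(.68,1,0,.4),bin=(.3,.9,.4,.8)).items():
    m=box(*b,.05,.6);P=W[m];print(name,len(P),P.min(0).round(3),P.max(0).round(3)) if m.any() else 0
E
```

```text
b1 85 [ 0.4132 -0.0478] mean [ 0.4128 -0.0535  0.0323] r 0.0349
b2 104 [0.4125 0.0242] mean [0.4091 0.0243 0.0324] r 0.0457
b3 103 [0.3932 0.1091] mean [0.3916 0.1104 0.0324] r 0.0469
s1 89 [0.6317 0.067 ] mean [0.6319 0.0676 0.0452] r 0.015
s2 100 [0.6571 0.1415] mean [0.6567 0.1426 0.086 ] r 0.0151
s3 108 [0.6204 0.217 ] mean [0.6201 0.2175 0.0653] r 0.0159
blue 467 [0.5579 0.3195] ((559.234130859375, 324.87615966796875), (80.84449005126953, 298.8254089355469), 0.33755508065223694) ang 88.77237749036807 z 0.01569603602023717
red 412 [0.4808 0.3179] ((485.0117492675781, 308.0654296875), (88.36432647705078, 296.9676818847656), 0.35989078879356384) ang 90.93303724290243 z 0.016128160140004955
pad 505 [0.393  0.3336] ((395.5858154296875, 291.8455810546875), (278.3354187011719, 87.71833801269531), 88.97689819335938) ang 88.89680047987272 z 0.015492715462686046
rest 555 [ 0.52698891 -0.23147832  0.19016657] ((578.5227661132812, -254.05941772460938), (158.61087036132812, 341.619873046875), 61.53071975708008)
hook 570 [ 0.4701329  -0.59994657  0.19517224] [ 0.69993304 -0.40002049  0.24997852]
[ 0.64233449 -0.48422402  0.22315209] [[-0.79869757  0.60173266]
 [ 0.60173266  0.79869757]]
knob 119 [ 0.56291443 -0.0285174   0.15103901] ((563.790283203125, -31.277236938476562), (23.4300479888916, 24.342370986938477), 6.029688358306885)
rim 395 [0.57302504 0.01872053 0.04371386] ((566.8473510742188, 1.882720947265625), (182.689697265625, 128.46974182128906), 78.26919555664062)
bail 43 [ 0.56353497 -0.00857265  0.11145481] ((558.8660888671875, -9.334390640258789), (21.29761505126953, 36.431190490722656), 19.950469970703125)
cab 9949 [ 0.501 -0.698  0.05 ] [ 0.916 -0.384  0.259]
tool 7034 [ 0.6   -0.346  0.05 ] [ 0.955 -0.05   0.51 ]
rear 1400 [0.769 0.067 0.05 ] [0.833 0.273 0.189]
bin 1520 [0.587 0.488 0.05 ] [0.9   0.538 0.093]
```

```bash
cat >> h.py <<'E'
def go(p,rpy,frm=None):
    o=get_obs(); q,r=frm if frm else (o['tool_pos'],o['tool_rot'])
    A=R.from_euler('xyz',r,degrees=True);B=R.from_euler('xyz',rpy,degrees=True)
    t=A.inv().apply(np.array(p)-q)/.3; w=(A.inv()*B).as_rotvec()/np.pi
    print('go',np.round(t,3).tolist(),np.round(w,3).tolist(),'rows',max(np.linalg.norm(t)*.3/.0417,np.linalg.norm(w)*180/7.16).round(1))
E
python3 - <<'E'
from h import *
go([.46,-.30,.40],[180,0,90])
d=np.load('side0.npz');W=d['W'];f=d['f'];hsv=cv2.cvtColor(f,cv2.COLOR_RGB2HSV)
c=cam('side')
for (u,v) in ((321,240),(317,266),(316,296)):
    m=np.zeros(f.shape[:2],np.uint8);s=slice(v-22,v+22),slice(u-22,u+22)
    g=hsv[...,2][s];t,b=cv2.threshold(g,0,255,cv2.THRESH_OTSU);m[s]=b
    cs,_=cv2.findContours(m,0,2);k=max(cs,key=cv2.contourArea);x,y,w,h=cv2.boundingRect(k);e=cv2.fitEllipse(k)
    print(t,(x,y,w,h),np.round(e[0],1),np.round(e[1],1))
    # top extreme and lateral extremes of contour -> rim plane
    pts=[ray(c,*p[0],.034)[:2] for p in k]; cc,r=cv2.minEnclosingCircle(np.array(pts,np.float32)); print(np.round(cc,4),r, ray(c,*e[0],.03).round(4))
E
```

```text
go [1.005, -0.636, -0.661] [-0.0, -0.0, -0.369] rows 9.8
126.0 (310, 229, 24, 21) [321.7 238.7] [20. 22.]
[ 0.4125 -0.048 ] 0.03387245535850525 [ 0.4134 -0.0497  0.03  ]
127.0 (305, 254, 25, 23) [317.  264.8] [21.1 23. ]
[0.4078 0.0353] 0.03389132767915726 [0.4076 0.0332 0.03  ]
130.0 (305, 284, 24, 23) [316.2 294.7] [22.6 22.9]
[0.39   0.1191] 0.032850831747055054 [0.3899 0.118  0.03  ]
```

Emit:
servo_tool(
  series=[
    [[1.0,-0.63,-0.66,0,0,-0.369,1],[1.0,-0.63,-0.66,0,0,-0.369,1],[1.0,-0.63,-0.66,0,0,-0.369,1],[1.0,-0.63,-0.66,0,0,-0.369,1],[1.0,-0.63,-0.66,0,0,-0.369,1],[1.0,-0.63,-0.66,0,0,-0.369,1],[1.0,-0.63,-0.66,0,0,-0.369,1],[1.0,-0.63,-0.66,0,0,-0.369,1],[1.0,-0.63,-0.66,0,0,-0.369,1],[1.0,-0.63,-0.66,0,0,-0.369,1],[1.0,-0.63,-0.66,0,0,-0.369,1],[1.0,-0.63,-0.66,0,0,-0.369,1]],
  ],
)

```text
time_s: 1.2
tool_pos: [0.4609, -0.3006, 0.4013]
tool_rot: [179.9, 0.1, 90.2]
force: [-0.2, -0.8, -0.7]
grip_width: 0.0873
grasp_force: 0.0
```

```bash
python3 - <<'E'
from h import *
o=get_obs();print(o['tool_pos'],o['tool_rot'],o['time_s'],o['qpos'])
c=cam('wrist');print(c['origin'],c['rotation'][:,2],c['fx'])
go([.46,.03,.32],[180,0,90])
c=cam('scene');save(c,'sc1.png')
E
```

```text
[ 0.46088119 -0.30060284  0.40127445] [1.79894339e+02 7.64071710e-02 9.02495644e+01] 1.2 [ 50.84671496   6.10834915 -22.83463833  75.82406287   2.40957245
  98.40637494  28.73598587]
[ 0.4608712  -0.22977513  0.58391033] [ 0.00227268 -0.26154117 -0.96518965] 327.1970752981258
go [1.108, 0.003, 0.266] [-0.0, 0.0, 0.0] rows 8.2
```

Emit:
servo_tool(
  series=[
    [[1.0,0.0,0.26,0,0,0,1],[1.0,0.0,0.26,0,0,0,1],[1.0,0.0,0.26,0,0,0,1],[1.0,0.0,0.26,0,0,0,1],[1.0,0.0,0.26,0,0,0,1],[1.0,0.0,0.26,0,0,0,1],[1.0,0.0,0.26,0,0,0,1],[1.0,0.0,0.26,0,0,0,1],[1.0,0.0,0.26,0,0,0,1],[1.0,0.0,0.26,0,0,0,1]],
  ],
)

```text
time_s: 2.13
tool_pos: [0.4587, -0.0033, 0.3214]
tool_rot: [-179.9, 0.1, 90.0]
force: [0.6, -1.0, 0.6]
grip_width: 0.0869
grasp_force: 0.0
```

```bash
python3 - <<'E'
from h import *
o=get_obs();print(o['tool_pos'],o['tool_rot'],o['time_s'])
c=cam('wrist');save(c,'w1.png');W=cloud(c)
import pickle;pickle.dump(c,open('w1.pkl','wb'))
for X,Y,Z in ((.413,-.049,.034),(.408,.034,.034),(.39,.118,.034),(.632,.067,.045),(.657,.142,.085)):
    p=c['rotation'].T@(np.array([X,Y,Z])-c['origin']);print((p[:2]/p[2]*c['fx']+[c['cx'],c['cy']]).round())
E
```

```text
[ 0.45872352 -0.00330907  0.32135287] [-1.79917497e+02  5.18410126e-02  8.99712619e+01] 2.1333
[241. 201.]
[236. 144.]
[221.  81.]
[400. 120.]
[441.  54.]
```

View pics/w1.png

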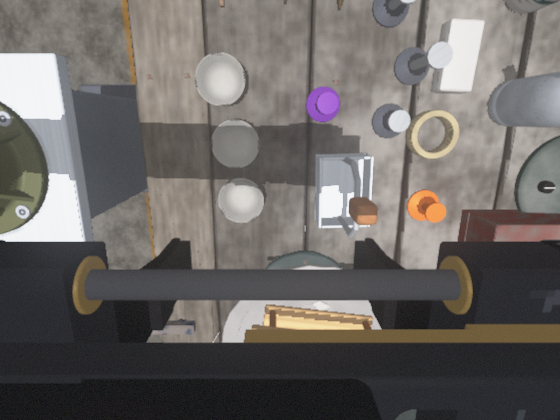

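Emit:
servo_tool(
  series=[
    [[-0.152,-0.152,0.4,0,0,0,1],[-0.152,-0.152,0.4,0,0,0,1],[-0.152,-0.152,0.4,0,0,0,1],[-0.152,-0.152,0.9,0,0,0,1],[-0.152,-0.152,0.9,0,0,0,1],[-0.152,-0.152,0.9,0,0,0,1],[-0.152,-0.152,0.9,0,0,0,1],[-0.152,-0.152,0.9,0,0,0,1]],
  ],
)

```text
time_s: 2.85
tool_pos: [0.4074, -0.0495, 0.0461]
tool_rot: [-179.3, -0.2, 89.8]
force: [-2.4, 0.5, -0.6]
grip_width: 0.0872
grasp_force: 0.0
```

```bash
python3 - <<'E'
from h import *
o=get_obs();print(o['tool_pos'],o['tool_rot'],o['time_s'],o['qpos'])
go([.413,-.049,.011],[180,0,90])
c=cam('wrist');W=cloud(c);save(c,'w2.png')
for X,Y in ((.413,-.049),(.408,.034),(.39,.118)):
    m=(abs(W[...,0]-X)<.05)&(abs(W[...,1]-Y)<.042)&(abs(W[...,2]-.034)<.006);P=W[m]
    if len(P)>10:
        a=np.c_[2*P[:,:2],np.ones(len(P))];s=np.linalg.lstsq(a,(P[:,:2]**2).sum(1),rcond=None)[0];print(len(P),s[:2].round(4),np.sqrt(s[2]+s[0]**2+s[1]**2).round(4),P.min(0).round(3),P.max(0).round(3))
E
```

```text
[ 0.40738212 -0.0495304   0.04605889] [-179.28718811   -0.19985736   89.75544854] 2.85 [ 40.41747315  -0.68196931 -36.44137605 123.91936652  -0.66275186
  57.3553514    4.09833406]
go [0.001, 0.02, 0.117] [-0.004, -0.001, -0.001] rows 0.9
1501 [ 0.4121 -0.0475] 0.0322 [ 0.378 -0.074  0.028] [ 0.446 -0.014  0.035]
2821 [0.4061 0.0345] 0.0322 [0.372 0.001 0.028] [0.44  0.069 0.036]
```

Emit:
servo_tool(
  series=[
    [[0.003,0.015,0.117,0,0,0,1],[0.003,0.015,0.117,0,0,0,1],[0.003,0.015,0.117,0,0,0,0.4],[0.003,0.015,0.117,0,0,0,0.4],[0.003,0.015,0.117,0,0,0,0.4],[0.003,0.015,0.117,0,0,0,0.4],[0.003,0.015,0.117,0,0,0,0.4],[0.003,0.015,0.117,0,0,0,0.4]],
  ],
  grip_force=12,
)

```text
time_s: 3.57
tool_pos: [0.4188, -0.0474, 0.0179]
tool_rot: [179.9, 0.1, 90.0]
force: [0.1, -0.2, -0.6]
grip_width: 0.0549
grasp_force: 0.0
```

```bash
python3 - <<'E'
from h import *
o=get_obs();print(o['tool_pos'],o['tool_rot'],o['time_s'],o['grip_width'],o['grasp_force'],o['qpos'])
E
```

```text
[ 0.41879615 -0.04739148  0.01789803] [1.79916163e+02 5.68648048e-02 9.00087982e+01] 3.5667 0.054931065714619844 0.0 [ 39.67955147   3.07987364 -37.1904714  124.63885771   2.4020179
  52.84468415   1.08932981]
```

```bash
python3 - <<'E'
from h import *
c=cam('wrist');save(c,'w3.png')
d=cam('side')
f=cv2.imread('pics/w3.png')
o=get_obs();print(o['grip_width'],o['grasp_force'],o['tool_pos'])
a=cv2.resize(f[60:420,60:480],(560,480))
b=cv2.cvtColor(d['frame'],cv2.COLOR_RGB2BGR)[200:320,260:380]
b=cv2.resize(b,(240,240));a=cv2.copyMakeBorder(a,0,0,0,240,0);a[:240,560:]=b
cv2.imwrite('pics/w3c.png',a)
E
```

```text
0.04673200018655045 0.0 [ 0.41842854 -0.04724119  0.01743043]
```

View pics/w3c.png

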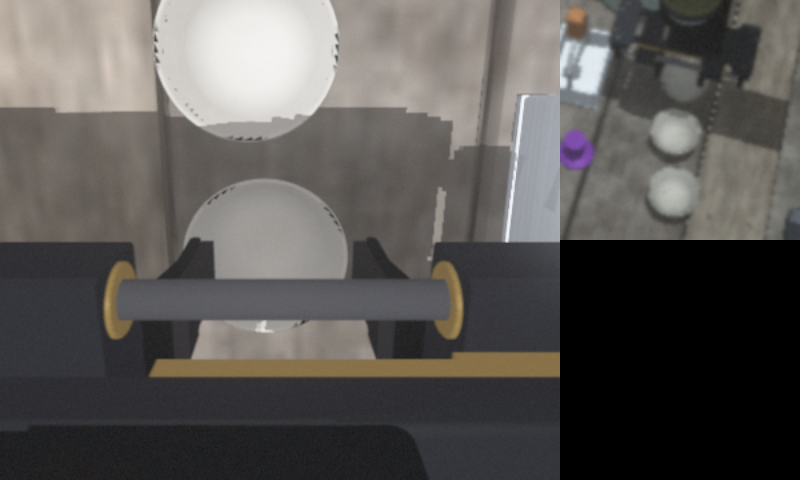

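```bash
python3 - <<'E'
from h import *
c=cam('wrist');o=get_obs();print(o['grip_width'],o['grasp_force'])
M=np.array(c['mount']);print(M.round(3).tolist())
T=np.linalg.inv(M)
for p in ([0,0,0],[0,.034,0],[0,-.034,0],[0,.034,-.019],[0,-.034,-.019],[0,0,-.019]):
    q=(T@np.r_[p,1])[:3];print(p,(q[:2]/q[2]*c['fx']+[c['cx'],c['cy']]).round())
W=cloud(c);m=(abs(W[...,0]-.415)<.05)&(abs(W[...,1]+.047)<.05)&(abs(W[...,2]-.03)<.007)
v,u=np.nonzero(m);P=W[m];print(len(P),P.min(0),P.max(0),u.min(),u.max(),v.min(),v.max())
save(c,'w4.png')
E
```

```text
0.04278999749625082 0.0
[[0.0, -0.966, -0.26, 0.071], [1.0, 0.001, -0.001, 0.001], [0.001, -0.26, 0.966, -0.183], [0.0, 0.0, 0.0, 1.0]]
[0, 0, 0] [271. 243.]
[0, 0.034, 0] [328. 243.]
[0, -0.034, 0] [214. 243.]
[0, 0.034, -0.019] [334. 255.]
[0, -0.034, -0.019] [208. 255.]
[0, 0, -0.019] [271. 255.]
2098 [ 0.37796999 -0.08178117  0.02301368] [0.44513015 0.00299779 0.03505028] 198 320 161 308
```

```bash
python3 - <<'E'
from h import *
a=cv2.imread('pics/w3.png');b=cv2.imread('pics/w4.png')
print(np.abs(a.astype(int)-b).max(), np.abs(a.astype(int)-b).mean())
x=np.vstack([cv2.resize(i[200:330,120:420],None,fx=2.2,fy=2.2) for i in (a,b)]);cv2.imwrite('pics/w34.png',x)
o=get_obs();print(o['grip_width'],o['grasp_force'],o['time_s'],o['tool_pos'])
E
```

```text
186 5.081668083900227
0.04278999749625082 0.0 3.7167 [ 0.41831142 -0.04718389  0.01727608]
```

View pics/w34.png

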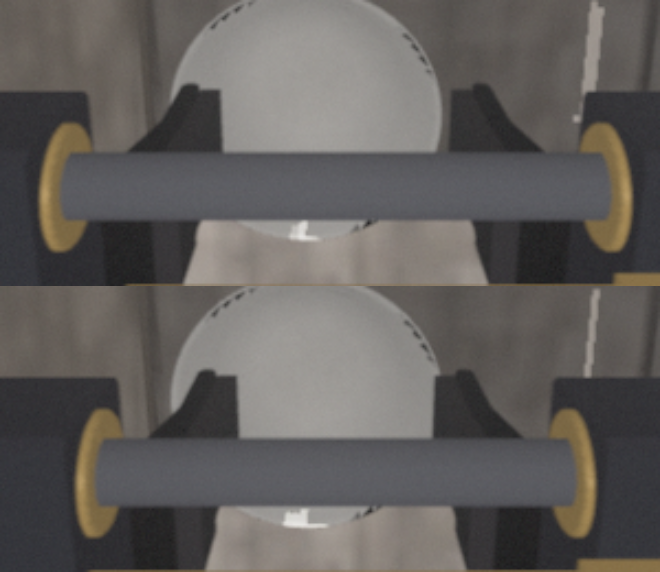

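```bash
python3 - <<'E'
from h import *
c=cam('wrist');W=cloud(c);o=get_obs();print(o['grip_width'],o['grasp_force'],o['tool_pos'])
for v in (236,242,248,256):
    print(v,[(u,*(W[v,u]*1000).round().astype(int)) for u in (185,195,202,210,218,226,232,240,270,300,312,318,324,330,340) if W[v,u,0]==W[v,u,0]])
E
```

```text
0.03993878975746586 0.0 [ 0.41823752 -0.04715187  0.01714354]
236 [(185, np.int64(361), np.int64(-51), np.int64(-4)), (195, np.int64(369), np.int64(-49), np.int64(1)), (202, np.int64(381), np.int64(-37), np.int64(33)), (210, np.int64(384), np.int64(-40), np.int64(24)), (218, np.int64(386), np.int64(-44), np.int64(15)), (226, np.int64(391), np.int64(-45), np.int64(11)), (232, np.int64(394), np.int64(-46), np.int64(9)), (240, np.int64(399), np.int64(-47), np.int64(6)), (270, np.int64(417), np.int64(-47), np.int64(5)), (300, np.int64(436), np.int64(-44), np.int64(14)), (312, np.int64(441), np.int64(-39), np.int64(28)), (318, np.int64(444), np.int64(-37), np.int64(33)), (324, np.int64(453), np.int64(-50), np.int64(-1)), (330, np.int64(456), np.int64(-49), np.int64(1)), (340, np.int64(463), np.int64(-49), np.int64(1))]
242 [(185, np.int64(361), np.int64(-55), np.int64(-4)), (195, np.int64(369), np.int64(-54), np.int64(0)), (202, np.int64(381), np.int64(-41), np.int64(33)), (210, np.int64(383), np.int64(-44), np.int64(24)), (218, np.int64(391), np.int64(-36), np.int64(45)), (226, np.int64(
[... 1324 characters left out ...]
t64(368), np.int64(-64), np.int64(-1)), (202, np.int64(380), np.int64(-49), np.int64(32)), (210, np.int64(391), np.int64(-36), np.int64(63)), (218, np.int64(394), np.int64(-37), np.int64(60)), (226, np.int64(397), np.int64(-38), np.int64(59)), (232, np.int64(398), np.int64(-46), np.int64(39)), (240, np.int64(398), np.int64(-60), np.int64(8)), (270, np.int64(417), np.int64(-61), np.int64(6)), (300, np.int64(436), np.int64(-56), np.int64(16)), (312, np.int64(442), np.int64(-52), np.int64(26)), (318, np.int64(440), np.int64(-39), np.int64(57)), (324, np.int64(443), np.int64(-38), np.int64(59)), (330, np.int64(445), np.int64(-37), np.int64(60)), (340, np.int64(450), np.int64(-36), np.int64(62))]
```

```bash
python3 - <<'E'
from h import *
import pickle
def tip(c,o):
    W=cloud(c);L=(W-o)  # tool yaw90: tool x=world y, tool y=world x
    for s in (-1,1):
        m=(abs(L[...,1])<.03)&(L[...,0]*s>.01)&(L[...,0]*s<.075)&(L[...,2]>-.03)&(L[...,2]<.08)
        P=L[m]; print(s,len(P),[(round(h,3),P[(P[:,2]>h)&(P[:,2]<h+.01)].mean(0).round(3).tolist(), ((P[:,2]>h)&(P[:,2]<h+.01)).sum()) for h in np.arange(-.03,.07,.01) if ((P[:,2]>h)&(P[:,2]<h+.01)).any()])
c=pickle.load(open('w1.pkl','rb'));tip(c,np.array([.4587,-.0033,.3214]))
c=cam('wrist');o=get_obs();print(o['grip_width'],o['tool_pos']);tip(c,o['tool_pos'])
E
```

```text
-1 2122 [(np.float64(0.01), [-0.047, 0.009, 0.02], np.int64(2)), (np.float64(0.02), [-0.045, 0.006, 0.025], np.int64(256)), (np.float64(0.03), [-0.045, 0.008, 0.035], np.int64(274)), (np.float64(0.04), [-0.046, 0.009, 0.045], np.int64(289)), (np.float64(0.05), [-0.047, 0.006, 0.054], np.int64(250)), (np.float64(0.06), [-0.044, -0.004, 0.068], np.int64(463))]
1 1974 [(np.float64(0.01), [0.048, 0.007, 0.02], np.int64(5)), (np.float64(0.02), [0.046, 0.006, 0.025], np.int64(260)), (np.float64(0.03), [0.047, 0.008, 0.035], np.int64(270)), (np.float64(0.04), [0.048, 0.009, 0.045], np.int64(287)), (np.float64(0.05), [0.049, 0.006, 0.054], np.int64(246)), (np.float64(0.06), [0.046, -0.004, 0.068], np.int64(497))]
0.03810065481953832 [ 0.41820898 -0.04713005  0.0170845 ]
-1 7844 [(np.float64(-0.03), [-0.056, 0.006, -0.023], np.int64(479)), (np.float64(-0.02), [-0.046, 0.011, -0.016], np.int64(3950)), (np.float64(-0.01), [-0.021, 0.005, -0.006], np.int64(1007)), (np.float64(0.0), [-0.029, 0.012, 0.005], np.int64(378)), (np.float64(0.01), [-0.032, 0.012, 0.015], np.int64(587)), (np.float64(0.02
[... 172 characters left out ...]
(0.05), [-0.025, 0.009, 0.054], np.int64(193)), (np.float64(0.06), [-0.021, -0.003, 0.068], np.int64(327))]
1 7952 [(np.float64(-0.03), [0.023, 0.022, -0.02], np.int64(1)), (np.float64(-0.02), [0.048, 0.011, -0.017], np.int64(5022)), (np.float64(-0.01), [0.015, -0.001, -0.004], np.int64(817)), (np.float64(0.0), [0.019, 0.002, 0.004], np.int64(364)), (np.float64(0.01), [0.019, 0.016, 0.015], np.int64(294)), (np.float64(0.02), [0.024, 0.008, 0.025], np.int64(185)), (np.float64(0.03), [0.024, 0.009, 0.035], np.int64(198)), (np.float64(0.04), [0.025, 0.009, 0.045], np.int64(252)), (np.float64(0.05), [0.027, 0.009, 0.054], np.int64(194)), (np.float64(0.06), [0.023, -0.004, 0.068], np.int64(348))]
```

Emit:
servo_tool(
  series=[
    [[0,0,-0.05,0,0,0,1],[0,-0.02,-0.05,0,0,0,1],[0,-0.02,-0.05,0,0,0,1],[0,-0.02,-0.05,0,0,0,1],[0,-0.02,-0.05,0,0,0,1],[0,-0.02,-0.05,0,0,0,1],[0,-0.02,-0.05,0,0,0,1],[0,-0.02,-0.05,0,0,0,1],[0,-0.02,0.03,0,0,0,1],[0,-0.02,0.083,0,0,0,1],[0,-0.02,0.083,0,0,0,1]],
  ],
)

```text
time_s: 4.73
tool_pos: [0.4096, -0.0466, -0.0103]
tool_rot: [-179.7, -0.1, 90.0]
force: [-1.2, 0.2, -0.1]
grip_width: 0.0867
grasp_force: 0.0
```

Emit:
servo_tool(
  series=[
    [[0,0,0,0,0,0,0.6],[0,0,0,0,0,0,0.6],[0,0,0,0,0,0,0.6],[0,0,0,0,0,0,0.6],[0,0,0,0,0,0,0.6],[0,0,0,0,0,0,0.6]],
  ],
  grip_force=12,
)

```text
time_s: 5.23
tool_pos: [0.4128, -0.0473, -0.0071]
tool_rot: [179.9, 0.0, 90.0]
force: [-0.9, -0.5, 5.3]
grip_width: 0.0657
grasp_force: 12.0
```

Emit:
servo_tool(
  series=[
    [[0,0,-0.1,0,0,0,0.6],[0,0,-0.66,0,0,0,0.6],[0,0,-0.66,0,0,0,0.6],[0,0,-0.66,0,0,0,0.6],[0,0,-0.66,0,0,0,0.6],[0.05,0.1,-0.66,0,0,0,0.6],[0.381,0.731,-0.66,0,0,0,0.6],[0.381,0.731,-0.66,0,0,0,0.6],[0.381,0.731,-0.66,0,0,0,0.6],[0.381,0.731,-0.66,0,0,0,0.6],[0.381,0.731,-0.66,0,0,0,0.6],[0.381,0.731,-0.66,0,0,0,0.6]],
  ],
)

```text
time_s: 6.23
tool_pos: [0.6352, 0.0718, 0.1866]
tool_rot: [-179.9, -0.4, 90.2]
force: [-1.2, -0.1, -0.6]
grip_width: 0.0659
grasp_force: 12.0
```

Emit:
servo_tool(
  series=[
    [[0,0,0,0,0,0,0.6],[0,0,0.2,0,0,0,0.6],[0,0,0.33,0,0,0,0.6],[0,0,0.43,0,0,0,0.6],[0,0,0.47,0,0,0,0.6],[0,0,0.47,0,0,0,0.6],[0,0,0.47,0,0,0,0.6]],
  ],
)

```text
time_s: 6.82
tool_pos: [0.6305, 0.066, 0.0494]
tool_rot: [-179.9, 0.1, 90.0]
force: [0.2, 0.4, -0.9]
grip_width: 0.0658
grasp_force: 12.0
```

```bash
python3 - <<'E'
from h import *
c=cam('wrist');o=get_obs();print(o['grip_width'],o['grasp_force'],o['tool_pos'])
W=cloud(c);T=o['tool_pos']
m=(abs(W[...,0]-T[0])<.05)&(abs(W[...,1]-T[1])<.05)&(abs(W[...,2]-T[2]-.041)<.006)
v,u=np.nonzero(m);P=W[m];print(len(P),P.min(0),P.max(0))
for X,Y,Z in ((.632,.067,.045),(.657,.142,.085),(.62,.217,.065)):
    m=(abs(W[...,0]-X)<.03)&(abs(W[...,1]-Y)<.03)&(abs(W[...,2]-Z)<.006);P=W[m]
    if len(P)>10:print(len(P),(P.min(0)+P.max(0))/2,np.ptp(P,axis=0))
save(c,'w5.png')
E
```

```text
0.06595022938197291 11.999914501793683 [0.63208606 0.06657887 0.0510583 ]
2567 [0.58844239 0.0334762  0.08605862] [0.67411882 0.09945417 0.09803883]
3845 [0.65646058 0.14133671 0.08414805] [0.02967084 0.02938458 0.00715763]
```

View pics/w5.png

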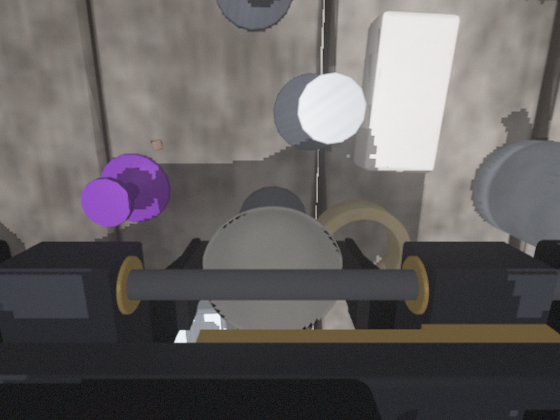

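Emit:
servo_tool(
  series=[
    [[0,0,0.02,0,0,0,0.6],[0,0,0.04,0,0,0,0.6],[0,0,0.04,0,0,0,0.6],[0,0,0.04,0,0,0,1],[0,0,0.04,0,0,0,1],[0,0,0.04,0,0,0,1],[0,0,0.04,0,0,0,1],[0,0,0.0,0,0,0,1],[0,0,-0.06,0,0,0,1],[0,0,-0.5,0,0,0,1],[0,0,-0.5,0,0,0,1],[0,0,-0.5,0,0,0,1]],
  ],
)

```text
time_s: 7.87
tool_pos: [0.6309, 0.0675, 0.1945]
tool_rot: [-180.0, -0.0, 90.1]
force: [1.0, -0.5, 0.5]
grip_width: 0.087
grasp_force: 0.0
```

Emit:
servo_tool(
  series=[
    [[-0.108,-0.752,0,0,0,0,1],[-0.108,-0.752,0,0,0,0,1],[-0.108,-0.752,0,0,0,0,1],[-0.108,-0.752,0,0,0,0,1],[-0.108,-0.752,0.2,0,0,0,1],[-0.108,-0.752,0.4,0,0,0,1],[-0.108,-0.752,0.4,0,0,0,1],[-0.108,-0.752,0.4,0,0,0,1]],
  ],
)

```text
time_s: 8.53
tool_pos: [0.4001, 0.0337, 0.0682]
tool_rot: [-179.6, 0.2, 90.0]
force: [-0.9, -0.3, 0.1]
grip_width: 0.087
grasp_force: 0.0
```

```bash
cat > b.py <<'E'
from h import *
def fit(c,X,Y,Z=.034):
    W=cloud(c)
    m=(abs(W[...,0]-X)<.045)&(abs(W[...,1]-Y)<.042)&(abs(W[...,2]-Z)<.004);P=W[m]
    if len(P)<10: print('none');return
    a=np.c_[2*P[:,:2],np.ones(len(P))];s=np.linalg.lstsq(a,(P[:,:2]**2).sum(1),rcond=None)[0];print(len(P),s[:2].round(4),np.sqrt(s[2]+s[0]**2+s[1]**2).round(4),P.min(0).round(3),P.max(0).round(3))
E
python3 - <<'E'
from b import *
c=cam('wrist');o=get_obs();print(o['tool_pos'],o['tool_rot'],o['time_s'],o['qpos'])
fit(c,.4065,.0345);fit(c,.390,.118)
fit(cam('side'),.632,.067,.079)
E
```

```text
[0.39995851 0.03403855 0.06789938] [-1.79508973e+02  9.69158320e-02  9.00226965e+01] 8.5833 [ 39.89270802  -4.69206676 -46.25046291 123.67348747  -3.85754161
  60.13055637  -4.28672306]
1286 [0.4061 0.035 ] 0.0326 [0.372 0.    0.03 ] [0.44  0.069 0.036]
1782 [0.3883 0.1203] 0.0326 [0.354 0.086 0.03 ] [0.422 0.155 0.036]
80 [0.634  0.0676] 0.0326 [0.6   0.033 0.075] [0.668 0.101 0.083]
```

Emit:
servo_tool(
  series=[
    [[0.002,0.0,0.1,0,0,0,1],[0.002,0.0,0.2,0,0,0,1],[0.002,0.0,0.278,0,0,0,1],[0.002,0.0,0.278,0,0,0,1],[0.002,0.0,0.278,0,0,0,1],[0.002,0.0,0.278,0,0,0,0.6],[0.002,0.0,0.278,0,0,0,0.6],[0.002,0.0,0.278,0,0,0,0.6],[0.002,0.0,0.278,0,0,0,0.6],[0.002,0.0,0.278,0,0,0,0.6],[0.002,0.0,0.278,0,0,0,0.6]],
  ],
)

```text
time_s: 9.55
tool_pos: [0.4067, 0.0351, -0.0103]
tool_rot: [179.9, 0.1, 90.0]
force: [-1.2, -0.4, 7.1]
grip_width: 0.0659
grasp_force: 11.1
```

```bash
python3 - <<'E'
from h import *
go([.6567,.1415,.20],[180,0,90])
E
```

```text
go [0.354, 0.834, -0.7] [0.0, 0.0, 0.0] rows 8.2
```

Emit:
servo_tool(
  series=[
    [[0,0,-0.1,0,0,0,0.6],[0,0,-0.7,0,0,0,0.6],[0,0,-0.7,0,0,0,0.6],[0,0,-0.7,0,0,0,0.6],[0,0,-0.7,0,0,0,0.6],[0.05,0.1,-0.7,0,0,0,0.6],[0.354,0.834,-0.7,0,0,0,0.6],[0.354,0.834,-0.7,0,0,0,0.6],[0.354,0.834,-0.7,0,0,0,0.6],[0.354,0.834,-0.7,0,0,0,0.6],[0.354,0.834,-0.7,0,0,0,0.6],[0.354,0.834,-0.7,0,0,0,0.6]],
  ],
)

```text
time_s: 10.55
tool_pos: [0.6586, 0.1423, 0.1969]
tool_rot: [-179.9, -0.1, 89.9]
force: [-1.0, 0.1, 0.1]
grip_width: 0.066
grasp_force: 11.9
```

Emit:
servo_tool(
  series=[
    [[0,0,0,0,0,0,0.6],[0,0,0.2,0,0,0,0.6],[0,0,0.33,0,0,0,0.6],[0,0,0.37,0,0,0,0.6],[0,0,0.37,0,0,0,0.6],[0,0,0.37,0,0,0,0.6]],
  ],
)

```text
time_s: 11.05
tool_pos: [0.6547, 0.1407, 0.0868]
tool_rot: [-179.8, 0.1, 90.0]
force: [0.6, -0.4, -0.8]
grip_width: 0.0662
grasp_force: 11.9
```

```bash
python3 - <<'E'
from h import *
c=cam('side')
go([.6567,.1415,.076],[180,0,90])
E
```

```text
go [-0.0, 0.001, 0.044] [0.0, -0.0, -0.0] rows 0.3
```

Emit:
servo_tool(
  series=[
    [[0,0,0.02,0,0,0,0.6],[0,0,0.042,0,0,0,0.6],[0,0,0.042,0,0,0,0.6],[0,0,0.042,0,0,0,1],[0,0,0.042,0,0,0,1],[0,0,0.042,0,0,0,1],[0,0,0.042,0,0,0,1],[0,0,0.0,0,0,0,1],[0,0,-0.06,0,0,0,1],[0,0,-0.44,0,0,0,1],[0,0,-0.44,0,0,0,1],[0,0,-0.44,0,0,0,1]],
  ],
)

```text
time_s: 12.1
tool_pos: [0.6567, 0.1424, 0.2245]
tool_rot: [179.8, -0.1, 90.0]
force: [1.5, 0.1, 0.7]
grip_width: 0.0868
grasp_force: 0.0
```

Emit:
servo_tool(
  series=[
    [[-0.07,-0.895,0,0,0,0,1],[-0.07,-0.895,0,0,0,0,1],[-0.07,-0.895,0,0,0,0,1],[-0.07,-0.895,0,0,0,0,1],[-0.07,-0.895,0,0,0,0,1],[-0.07,-0.895,0.2,0,0,0,1],[-0.07,-0.895,0.5,0,0,0,1],[-0.07,-0.895,0.5,0,0,0,1],[-0.07,-0.895,0.5,0,0,0,1],[-0.07,-0.895,0.5,0,0,0,1],[-0.07,-0.895,0.5,0,0,0,1]],
  ],
)

```text
time_s: 13.02
tool_pos: [0.3864, 0.1208, 0.0696]
tool_rot: [-179.9, 0.0, 90.1]
force: [0.5, -0.0, 0.7]
grip_width: 0.0871
grasp_force: 0.0
```

```bash
python3 - <<'E'
from b import *
c=cam('wrist');o=get_obs();print(o['tool_pos'],o['tool_rot'],o['time_s'])
fit(c,.388,.120)
c=cam('side');fit(c,.6567,.142,.119)
go([.388,.120,-.008],[180,0,90])
E
```

```text
[0.38908943 0.12139111 0.07154495] [ 1.79887758e+02 -3.36358714e-02  9.00704307e+01] 13.0667
1275 [0.3883 0.1208] 0.0326 [0.354 0.086 0.03 ] [0.422 0.155 0.035]
94 [0.6572 0.1417] 0.0325 [0.625 0.108 0.115] [0.691 0.176 0.123]
go [-0.006, -0.009, 0.268] [0.001, -0.0, 0.0] rows 1.9
```

Emit:
servo_tool(
  series=[
    [[0,0,0.1,0,0,0,1],[0,0,0.2,0,0,0,1],[0,0,0.263,0,0,0,1],[0,0,0.263,0,0,0,1],[0,0,0.263,0,0,0,1],[0,0,0.263,0,0,0,0.6],[0,0,0.263,0,0,0,0.6],[0,0,0.263,0,0,0,0.6],[0,0,0.263,0,0,0,0.6],[0,0,0.263,0,0,0,0.6],[0,0,0.263,0,0,0,0.6]],
  ],
)

```text
time_s: 14.03
tool_pos: [0.3885, 0.1204, -0.0083]
tool_rot: [179.9, 0.1, 90.0]
force: [-1.1, -1.2, 8.4]
grip_width: 0.0661
grasp_force: 12.0
```

```bash
python3 - <<'E'
from h import *
go([.620,.217,.20],[180,0,90])
E
```

```text
go [0.321, 0.773, -0.693] [0.0, 0.0, 0.0] rows 7.8
```

Emit:
servo_tool(
  series=[
    [[0,0,-0.1,0,0,0,0.6],[0,0,-0.693,0,0,0,0.6],[0,0,-0.693,0,0,0,0.6],[0,0,-0.693,0,0,0,0.6],[0,0,-0.693,0,0,0,0.6],[0.05,0.1,-0.693,0,0,0,0.6],[0.321,0.773,-0.693,0,0,0,0.6],[0.321,0.773,-0.693,0,0,0,0.6],[0.321,0.773,-0.693,0,0,0,0.6],[0.321,0.773,-0.693,0,0,0,0.6],[0.321,0.773,-0.693,0,0,0,0.6],[0.321,0.773,-0.693,0,0,0,0.6]],
  ],
)

```text
time_s: 15.03
tool_pos: [0.6225, 0.2174, 0.1962]
tool_rot: [-179.9, -0.1, 89.9]
force: [-0.6, -0.2, -1.2]
grip_width: 0.0659
grasp_force: 12.0
```

Emit:
servo_tool(
  series=[
    [[0,0,0,0,0,0,0.6],[0,0,0.2,0,0,0,0.6],[0,0,0.33,0,0,0,0.6],[0,0,0.4,0,0,0,0.6],[0,0,0.43,0,0,0,0.6],[0,0,0.43,0,0,0,0.6],[0,0,0.43,0,0,0,0.6]],
  ],
)

```text
time_s: 15.62
tool_pos: [0.6199, 0.2171, 0.0712]
tool_rot: [179.9, -0.0, 90.0]
force: [0.6, 0.4, -0.0]
grip_width: 0.0663
grasp_force: 12.0
```

```bash
python3 - <<'E'
from h import *
c=cam('side')
go([.620,.217,.057],[180,0,90])
E
```

```text
go [-0.003, -0.003, 0.052] [0.001, -0.0, 0.0] rows 0.4
```

Emit:
servo_tool(
  series=[
    [[0,0,0.02,0,0,0,0.6],[0,0,0.048,0,0,0,0.6],[0,0,0.048,0,0,0,0.6],[0,0,0.048,0,0,0,1],[0,0,0.048,0,0,0,1],[0,0,0.048,0,0,0,1],[0,0,0.048,0,0,0,1],[0,0,0.0,0,0,0,1],[0,0,-0.06,0,0,0,1],[0,0,-0.5,0,0,0,1],[0,0,-0.5,0,0,0,1],[0,0,-0.5,0,0,0,1]],
  ],
)

```text
time_s: 16.67
tool_pos: [0.6188, 0.217, 0.2153]
tool_rot: [-180.0, -0.0, 90.0]
force: [1.2, 0.4, 0.3]
grip_width: 0.0867
grasp_force: 0.0
```

Emit:
servo_tool(
  series=[
    [[0.2,-0.5,-0.2,0,0,0,1],[0.2,-0.5,-0.2,0,0,0,1],[0.2,-0.5,-0.2,0,0,0,1],[0.2,-0.5,-0.2,0,0,0,1],[0.2,-0.5,-0.2,0,0,0,1],[0.2,-0.5,-0.2,0,0,0,1],[0.2,-0.5,-0.2,0,0,0,1]],
  ],
)

```text
time_s: 17.25
tool_pos: [0.4699, 0.2765, 0.2736]
tool_rot: [179.9, 0.1, 90.0]
force: [1.1, -0.7, -0.1]
grip_width: 0.087
grasp_force: 0.0
```

```bash
python3 - <<'E'
from b import *
s=cam('side');fit(s,.62,.217,.099);fit(s,.634,.067,.079);fit(s,.657,.142,.119)
c=cam('wrist');o=get_obs();print(o['tool_pos'],o['tool_rot'],o['time_s']);save(c,'w6.png')
E
```

```text
50 [0.6219 0.2177] 0.0329 [0.59  0.209 0.095] [0.656 0.251 0.103]
30 [0.6337 0.0672] 0.0326 [0.623 0.037 0.075] [0.667 0.098 0.082]
53 [0.6573 0.1414] 0.0329 [0.648 0.108 0.115] [0.691 0.176 0.122]
[0.47077736 0.27540156 0.27241184] [-1.79980796e+02  2.44071685e-02  8.98707369e+01] 17.35
```

View pics/w6.png

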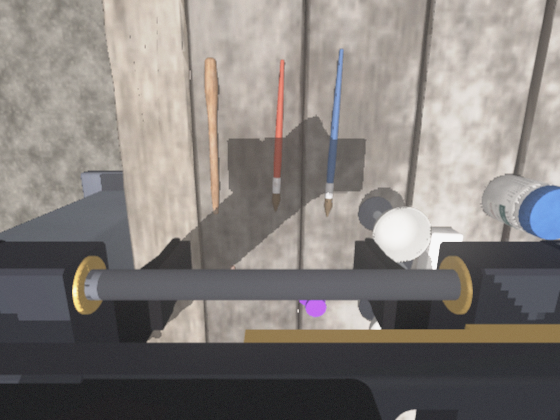

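```bash
cat > t.py <<'E'
from h import *
def tools(c):
    W=cloud(c);z=W[...,2]
    m=((z>.004)&(z<.02)&(W[...,0]>.33)&(W[...,0]<.62)&(W[...,1]>.15)&(W[...,1]<.47)).astype(np.uint8)
    m=cv2.morphologyEx(m,cv2.MORPH_CLOSE,np.ones((5,3),np.uint8))
    n,L,S,_=cv2.connectedComponentsWithStats(m)
    for i in range(1,n):
        if S[i,4]<60: continue
        k=(L==i)&(z>.003)&(z<.02);P=W[k][:,:2];col=np.median(c['frame'][k],0)
        mu=P.mean(0);v=np.linalg.svd(P-mu,full_matrices=False)[2][0];v*=np.sign(v[1]);s=(P-mu)@v;a,b=np.percentile(s,[.3,99.7])
        mid=mu+v*(a+b)/2;print(S[i,4],'rgb',col,'mid',mid.round(4),'len',round(b-a,4),'ang',np.degrees(np.arctan2(v[1],v[0])).round(2),'zmax',W[k][:,2].max().round(4))
E
python3 - <<'E'
from t import *
c=cam('wrist');tools(c)
s=cam('side');W=cloud(s)
m=(np.hypot(W[...,0]-.527,W[...,1]+.231)<.115)&(abs(W[...,2]-.19)<.006);P=W[m][:,:2]
_,lab,ctr=cv2.kmeans(P.astype(np.float32),2,None,(3,50,1e-6),5,cv2.KMEANS_PP_CENTERS)
print(len(P),ctr)
for i in (0,1):
    Q=P[lab[:,0]==i];mu=Q.mean(0);v=np.linalg.svd(Q-mu)[2][0];s_=(Q-mu)@v;print(mu.round(4),np.degrees(np.arctan2(v[1],v[0])).round(2),(mu+v*(s_.min()+s_.max())/2).round(4),np.ptp(s_).round(3),((Q-mu)@[-v[1],v[0]]).std().round(4))
print(cv2.minAreaRect(P.astype(np.float32)*1000))
E
```

```text
1131 rgb [125. 137. 156.] mid [0.5534 0.3241] len 0.2155 ang 87.62 zmax 0.0134
1466 rgb [205. 169. 141.] mid [0.392  0.3205] len 0.2037 ang 89.18 zmax 0.0132
1002 rgb [158. 117. 104.] mid [0.4798 0.3214] len 0.1948 ang 87.54 zmax 0.0137
450 rgb [103. 103. 108.] mid [0.6086 0.2178] len 0.0466 ang 84.59 zmax 0.0197
83 [[ 0.5306694  -0.26886246]
 [ 0.56902957 -0.27387056]]
[ 0.5307 -0.2689] 175.18 [ 0.5287 -0.2687] 0.042 0.0027
[ 0.569  -0.2739] 174.55 [ 0.5688 -0.2738] 0.034 0.0027
((546.5922241210938, -272.0804748535156), (11.696775436401367, 77.82713317871094), 80.12397766113281)
```

```bash
python3 - <<'E'
from t import *
W=np.load('side0.npz')['W']
m=(np.hypot(W[...,0]-.527,W[...,1]+.231)<.115)&(abs(W[...,2]-.19)<.008);P=W[m]
for a in (0,):
    sel=P[:,1]>-.225-(P[:,0]-.52)*.1
    for Q in (P[sel][:,:2],P[~sel][:,:2]):
        mu=Q.mean(0);v=np.linalg.svd(Q-mu)[2][0];s_=(Q-mu)@v;print(len(Q),mu.round(4),np.degrees(np.arctan2(v[1],v[0])).round(2),(mu+v*(s_.min()+s_.max())/2).round(4),np.ptp(s_).round(3),((Q-mu)@[-v[1],v[0]]).std().round(4))
print(np.array(cv2.minAreaRect(P[:,:2].astype(np.float32)*1000)[0]),cv2.minAreaRect(P[:,:2].astype(np.float32)*1000)[1:])
# pegs
m=(np.hypot(W[...,0]-.527,W[...,1]+.231)<.12)&(W[...,2]>.198)&(W[...,2]<.212);print((W[m]*1000).round().astype(int).tolist())
E
```

```text
216 [ 0.5189 -0.1669] 173.06 [ 0.5184 -0.1668] 0.162 0.0026
220 [ 0.5028 -0.2653] 172.8 [ 0.5055 -0.2656] 0.162 0.0028
[ 511.8447876  -217.85195923] ((111.87346649169922, 162.2516632080078), 82.41876983642578)
[[581, -280, 203], [579, -272, 208], [578, -277, 203], [580, -276, 200], [577, -276, 200], [533, -273, 203], [530, -274, 203], [531, -267, 205], [529, -269, 205], [531, -266, 203], [529, -269, 200], [482, -265, 205], [480, -270, 201], [481, -262, 205], [478, -262, 205], [481, -262, 201], [478, -262, 202], [432, -255, 206], [429, -258, 203], [431, -255, 202], [431, -253, 200], [593, -180, 204], [590, -180, 205], [592, -175, 205], [590, -178, 203], [593, -177, 199], [590, -177, 200], [543, -173, 203], [540, -169, 208], [543, -169, 203], [540, -170, 202], [542, -167, 201], [540, -170, 199], [494, -165, 206], [492, -168, 204], [494, -165, 202], [491, -162, 206], [494, -165, 198], [491, -165, 199], [444, -157, 207], [441, -160, 204], [446, -159, 200], [443, -156, 204], [441, -159, 202], [446, -157, 198], [443, -156, 199]]
```

Emit:
servo_tool(
  series=[
    [[0.162,0.275,0.4,0,0,0.0125,0.5],[0.162,0.275,0.4,0,0,0.0125,0.5],[0.162,0.275,0.4,0,0,0.0125,0.5],[0.162,0.275,0.4,0,0,0.0125,0.5],[0.162,0.275,0.75,0,0,0.0125,0.5],[0.162,0.275,0.75,0,0,0.0125,0.5],[0.162,0.275,0.75,0,0,0.0125,0.5],[0.162,0.275,0.75,0,0,0.0125,0.5],[0.162,0.275,0.75,0,0,0.0125,0.5]],
  ],
)

```text
time_s: 18.2
tool_pos: [0.5514, 0.3247, 0.0459]
tool_rot: [-179.8, 0.1, 87.7]
force: [0.4, 0.9, 2.0]
grip_width: 0.0448
grasp_force: 0.0
```

```bash
python3 - <<'E'
from t import *
c=cam('wrist');o=get_obs();print(o['tool_pos'],o['tool_rot'],o['time_s'],o['grip_width']);tools(c)
W=np.load('side0.npz')['W'];m=(W[...,2]>.2)&(W[...,0]<.75)&(W[...,0]>.3)&(abs(W[...,1])<.4);P=W[m];print(len(P));print((P[P[:,2]>.215]*1000).round()[:10])
W=np.load('side0.npz')['W'];m=(W[...,2]>.08)&(W[...,0]<.75)&(W[...,0]>.66)&(W[...,1]<0)&(W[...,1]>-.38);P=W[m];print('redbox',P.max(0),P.min(0))
E
```

```text
[0.55259229 0.32587055 0.04813884] [-1.79973767e+02 -5.80518566e-02  8.77251178e+01] 18.25 0.0440965170114475
2515 rgb [ 98. 115. 145.] mid [0.5555 0.3615] len 0.1403 ang 87.73 zmax 0.0137
1962 rgb [167. 102.  91.] mid [0.4825 0.3567] len 0.1253 ang 88.26 zmax 0.0128
3824 rgb [225. 191. 157.] mid [0.3942 0.364 ] len 0.1163 ang 88.69 zmax 0.013
416 rgb [180. 177. 177.] mid [0.5509 0.2529] len 0.0251 ang 86.13 zmax 0.0134
392
[[ 748. -396.  254.]
 [ 742. -399.  253.]
 [ 748. -396.  250.]
 [ 744. -394.  253.]
 [ 742. -397.  251.]
 [ 739. -397.  251.]
 [ 730. -397.  253.]
 [ 747. -386.  255.]
 [ 745. -389.  253.]
 [ 743. -392.  252.]]Traceback (most recent call last):
  File "<stdin>", line 4, in <module>
    return umr_maximum(a, axis, None, out, keepdims, initial, where)
ValueError: zero-size array to reduction operation maximum which has no identity
```

Emit:
servo_tool(
  series=[
    [[0,0.003,0.1,0,0,0,0.5],[0,0.003,0.18,0,0,0,0.5],[0,0.003,0.208,0,0,0,0.5],[0,0.003,0.208,0,0,0,0.5],[0,0.003,0.208,0,0,0,0.5],[0,0.003,0.208,0,0,0,0],[0,0.003,0.208,0,0,0,0],[0,0.003,0.208,0,0,0,0],[0,0.003,0.208,0,0,0,0],[0,0.003,0.208,0,0,0,0],[0,0.003,0.208,0,0,0,0],[0,0.003,0.208,0,0,0,0]],
  ],
  grip_force=25,
)

```text
time_s: 19.25
tool_pos: [0.553, 0.3255, -0.0145]
tool_rot: [180.0, 0.0, 87.8]
force: [-0.4, 0.4, 1.5]
grip_width: 0.0106
grasp_force: 25.0
```

Emit:
servo_tool(
  series=[
    [[0,0,0,0,0,0,0],[0,0,0,0,0,0,0],[0,0,0,0,0,0,0],[0,0,-0.05,0,0,0,0],[0,0,-0.1,0,0,0,0],[0,0,-0.1,0,0,0,0],[0,0,-0.1,0,0,0,0]],
  ],
)

```text
time_s: 19.83
tool_pos: [0.5539, 0.3264, 0.0173]
tool_rot: [179.8, -0.1, 87.8]
force: [-0.7, -0.4, -0.1]
grip_width: 0.0106
grasp_force: 25.0
```

```bash
python3 - <<'E'
from t import *
c=cam('wrist');o=get_obs();print(o['tool_pos'],o['tool_rot'],o['time_s'],o['grip_width'],o['grasp_force']);
W=cloud(c);T=o['tool_pos']
for n,m in (('+y',(W[...,1]>.34)&(W[...,1]<.44)),('-y',(W[...,1]<.31)&(W[...,1]>.2))):
    m&=(abs(W[...,0]-.556)<.02)&(W[...,2]>.015)&(W[...,2]<.09);P=W[m]
    print(n,len(P),P.min(0).round(3),P.max(0).round(3),np.polyfit(P[:,1],P[:,2],1).round(3) if len(P)>5 else 0, np.polyfit(P[:,1],P[:,0],1).round(3) if len(P)>5 else 0)
E
```

```text
[0.55329599 0.32572155 0.01617562] [ 1.79921195e+02 -2.68823357e-02  8.77629860e+01] 19.8833 0.01054926533709254 24.999884068965912
+y 2985 [0.55  0.34  0.036] [0.561 0.433 0.045] [-0.018  0.048] [0.038 0.541]
-y 547 [0.547 0.284 0.038] [0.558 0.304 0.045] [0.03  0.033] [0.029 0.544]
```

Emit:
servo_tool(
  series=[
    [[0,0,-0.4,0,0,0.0267,0],[0,0,-0.777,0,0,0.0267,0],[0,0,-0.777,0,0,0.0267,0],[0,0,-0.777,0,0,0.0267,0],[-0.1,0,-0.777,0,0,0.0267,0],[-1,0,-0.777,0,0,0.0267,0],[-1,0,-0.777,0,0,0.0267,0],[-1,0,-0.777,0,0,0.0267,0],[-1,0,-0.777,0,0,0.0267,0],[-1,0,-0.777,0,0,0.0267,0],[-1,0,-0.777,0,0,0.0267,0],[-1,0,-0.777,0,0,0.0267,0]],
  ],
)

```text
time_s: 20.88
tool_pos: [0.5405, 0.0218, 0.2482]
tool_rot: [-180.0, 0.1, 82.8]
force: [0.5, -0.2, -0.3]
grip_width: 0.0102
grasp_force: 25.0
```

```bash
python3 - <<'E'
from t import *
o=get_obs();print(o['tool_pos'],o['tool_rot'],o['grip_width'])
go([.5606,-.222,.245],[180,0,83])
E
```

```text
[0.5405141  0.02182475 0.24815418] [-1.79978282e+02  1.07359497e-01  8.28043341e+01] 0.010242011728527109
go [-0.798, 0.168, 0.012] [-0.0, 0.001, -0.001] rows 5.9
```

Emit:
servo_tool(
  series=[
    [[-0.798,0.168,0.01,0,0,0,0],[-0.798,0.168,0.01,0,0,0,0],[-0.798,0.168,0.01,0,0,0,0],[-0.798,0.168,0.01,0,0,0,0],[-0.798,0.168,0.01,0,0,0,0],[-0.798,0.168,0.01,0,0,0,0],[-0.798,0.168,0.01,0,0,0,0],[-0.798,0.168,0.01,0,0,0,0],[-0.798,0.168,0.01,0,0,0,0]],
  ],
)

```text
time_s: 21.63
tool_pos: [0.5617, -0.217, 0.2449]
tool_rot: [-179.9, -0.1, 83.0]
force: [-0.1, 1.1, -0.7]
grip_width: 0.0107
grasp_force: 25.0
```

```bash
python3 - <<'E'
from t import *
c=cam('wrist');o=get_obs();print(o['tool_pos'],o['tool_rot'],o['grip_width']);save(c,'w7.png')
W=cloud(c);T=o['tool_pos'];u=np.array([np.cos(np.radians(-7)),np.sin(np.radians(-7))])
m=(W[...,2]>.197)&(W[...,2]<.21)&(np.hypot(W[...,0]-.511,W[...,1]+.2175)<.12);P=W[m];s=(P[:,:2]-[.511,-.2175])@u;t=(P[:,:2]-[.511,-.2175])@[-u[1],u[0]]
print(len(P));h=np.histogram(s,bins=np.arange(-.1,.1,.005));print([(round(b,3),n) for b,n in zip(h[1],h[0]) if n])
for k in (-.075,-.025,.025,.075):
    q=abs(s-k)<.012
    if q.any(): print(k,q.sum(),s[q].min().round(4),s[q].max().round(4),t[q].min().round(4),t[q].max().round(4))
m=(W[...,2]>.183)&(W[...,2]<.194)&(abs(W[...,1]+.168)<.03)&(abs(W[...,0]-.515)<.1);P=W[m][:,:2];print(len(P),np.degrees(np.arctan(np.polyfit(P[:,0],P[:,1],1)[0])),P.mean(0))
m=(W[...,2]>.25)&(W[...,2]<.28)&(W[...,1]>-.2)&(abs(W[...,0]-.56)<.04);P=W[m];print('brush',len(P),P.min(0),P.max(0),np.polyfit(P[:,1],P[:,0],1))
E
```

```text
[ 0.56189522 -0.21603065  0.24527719] [-1.79974381e+02 -5.48193713e-02  8.30933573e+01] 0.010494151240271716
323
[(np.float64(-0.08), np.int64(25)), (np.float64(-0.075), np.int64(78)), (np.float64(-0.03), np.int64(27)), (np.float64(-0.025), np.int64(54)), (np.float64(0.02), np.int64(30)), (np.float64(0.025), np.int64(39)), (np.float64(0.07), np.int64(39)), (np.float64(0.075), np.int64(31))]
-0.075 103 -0.0781 -0.0718 0.0467 0.0523
-0.025 81 -0.028 -0.0219 0.0466 0.052
0.025 69 0.0226 0.0277 0.0461 0.052
0.075 70 0.072 0.0774 0.046 0.0517
2141 -7.1707662964089405 [ 0.51244159 -0.16767278]
brush 2877 [ 0.5597007  -0.19999826  0.26468668] [ 0.5772839  -0.11075999  0.2719986 ] [0.1225348  0.58852205]
```

Emit:
servo_tool(
  series=[
    [[-0.023,0,0.06,0,0,0,0],[-0.023,0,0.14,0,0,0,0],[-0.023,0,0.2,0,0,0,0],[-0.023,0,0.22,0,0,0,0],[-0.023,0,0.23,0,0,0,0],[-0.023,0,0.23,0,0,0,0],[-0.023,0,0.23,0,0,0,0],[-0.023,0,0.23,0,0,0,0.38],[-0.023,0,0.23,0,0,0,0.38],[-0.023,0,0.23,0,0,0,0.38],[-0.023,0,0.23,0,0,0,0.38],[-0.023,0,0.23,0,0,0,0.38]],
  ],
)

```text
time_s: 22.68
tool_pos: [0.5611, -0.2251, 0.1767]
tool_rot: [180.0, 0.0, 82.9]
force: [-0.5, -0.6, 0.3]
grip_width: 0.0313
grasp_force: 0.0
```

Emit:
servo_tool(
  series=[
    [[0,0,-0.05,0,0,0,0.38],[0,0,-0.4,0,0,0,0.4],[0,0,-0.4,0,0,0,0.4],[0,0,-0.4,0,0,0,0.4],[0.1,0,-0.4,0,0,0,0.5],[1,0,-0.4,0,0,0,0.5],[1,0,-0.4,0,0,0,0.5],[1,0,-0.4,0,0,0,0.5],[1,0,-0.4,0,0,0,0.5],[1,0,-0.4,0,0,0,0.5],[1,0,-0.4,0,0,0,0.5],[1,0,-0.4,0,0,0,0.5]],
  ],
)

```text
time_s: 23.68
tool_pos: [0.5968, 0.0799, 0.297]
tool_rot: [180.0, -0.2, 83.4]
force: [-0.9, 1.4, 0.6]
grip_width: 0.0437
grasp_force: 0.0
```

```bash
cat > r.py <<'E'
from t import *
def rest(c):
    W=cloud(c);u=np.array([np.cos(np.radians(-7)),np.sin(np.radians(-7))]);D=W[...,:2]-[.511,-.2175];s=D@u;t=D@np.array([-u[1],u[0]])
    for k in (-.05,0,.05):
        m=(abs(s-k)<.021)&(abs(t)<.13)&(W[...,2]>.194)&(W[...,2]<.23)
        if m.sum()>8: P=np.c_[s[m],t[m],W[m][:,2]];print('slot',k,m.sum(),'s',np.percentile(P[:,0],[2,50,98]).round(3),'t',P[:,1].min().round(3),P[:,1].max().round(3),'z',np.percentile(P[:,2],[5,95]).round(3),'slope',np.polyfit(P[:,1],P[:,2],1)[0].round(3),np.median(c['frame'][m],0))
E
python3 - <<'E'
from r import *
o=get_obs();print(o['tool_pos'],o['tool_rot'],o['time_s'])
c=cam('side');rest(c);tools(c);tools(cam('wrist'))
go([.480,.28,.2],[180,0,87.5])
E
```

```text
[0.59681573 0.07991421 0.2969633 ] [ 1.79982588e+02 -1.67188699e-01  8.33718666e+01] 23.6833
slot 0.05 184 s [0.029 0.033 0.038] t -0.11 0.105 z [0.196 0.204] slope -0.008 [111.  115.5 127. ]
134 rgb [67.  69.5 71. ] mid [0.6089 0.2231] len 0.0553 ang 75.53 zmax 0.0173
420 rgb [137.  86.  74.] mid [0.4808 0.3237] len 0.2062 ang 87.61 zmax 0.0164
492 rgb [129. 109.  90.] mid [0.3923 0.3216] len 0.2021 ang 89.3 zmax 0.0178
764 rgb [200. 165. 137.] mid [0.3919 0.2724] len 0.1101 ang 89.15 zmax 0.0114
652 rgb [204. 128. 110.] mid [0.4786 0.2695] len 0.0944 ang 87.69 zmax 0.0142
go [0.619, -0.462, 0.325] [0.0, -0.001, -0.022] rows 6.0
```

Emit:
servo_tool(
  series=[
    [[0.62,-0.46,0.3,0,0,-0.024,0.5],[0.62,-0.46,0.3,0,0,-0.024,0.5],[0.62,-0.46,0.3,0,0,-0.024,0.5],[0.62,-0.46,0.3,0,0,-0.024,0.5],[0.62,-0.46,0.3,0,0,-0.024,0.5],[0.75,-0.47,0.4,0,0,-0.024,0.5],[0.75,-0.47,0.8,0,0,-0.024,0.5],[0.75,-0.47,0.8,0,0,-0.024,0.5],[0.75,-0.47,0.8,0,0,-0.024,0.5],[0.75,-0.47,0.8,0,0,-0.024,0.5],[0.75,-0.47,0.8,0,0,-0.024,0.5],[0.75,-0.47,0.8,0,0,-0.024,0.5]],
  ],
)

```text
time_s: 24.78
tool_pos: [0.4854, 0.3122, 0.0558]
tool_rot: [-179.9, 0.1, 87.2]
force: [0.4, 0.8, 0.2]
grip_width: 0.0435
grasp_force: 0.0
```

```bash
python3 - <<'E'
from r import *
c=cam('wrist');o=get_obs();print(o['tool_pos'],o['tool_rot'],o['time_s']);tools(c);tools(cam('side'))
go([.480,.322,-.0145],[180,0,87.6])
E
```

```text
[0.48667556 0.31284527 0.05747877] [ 1.79946352e+02 -1.58251769e-02  8.72044347e+01] 24.8333
2457 rgb [175. 104.  92.] mid [0.481  0.3468] len 0.145 ang 87.49 zmax 0.0135
3594 rgb [234. 205. 170.] mid [0.3933 0.3611] len 0.1217 ang 89.02 zmax 0.0128
300 rgb [117. 103.  89.] mid [0.4764 0.2345] len 0.0267 ang 87.29 zmax 0.0135
490 rgb [124. 104.  86.] mid [0.3925 0.321 ] len 0.2024 ang 89.44 zmax 0.016
166 rgb [115.5  76.   65. ] mid [0.4828 0.3676] len 0.1031 ang 88.0 zmax 0.0158
go [0.028, -0.027, 0.243] [0.001, -0.0, -0.002] rows 1.8
```

Emit:
servo_tool(
  series=[
    [[0.028,-0.024,0.1,0,0,-0.002,0.5],[0.028,-0.024,0.2,0,0,-0.002,0.5],[0.028,-0.024,0.236,0,0,-0.002,0.5],[0.028,-0.024,0.236,0,0,-0.002,0.5],[0.028,-0.024,0.236,0,0,-0.002,0],[0.028,-0.024,0.236,0,0,-0.002,0],[0.028,-0.024,0.236,0,0,-0.002,0],[0.028,-0.024,0.236,0,0,-0.002,0],[0.028,-0.024,0.236,0,0,-0.002,0],[0.028,-0.024,0.236,0,0,-0.002,0],[0.028,-0.024,0.236,0,0,-0.002,0],[0.028,-0.024,0.236,0,0,-0.002,0]],
  ],
)

```text
time_s: 25.88
tool_pos: [0.479, 0.3223, -0.0139]
tool_rot: [180.0, -0.0, 87.6]
force: [0.5, -0.5, 4.1]
grip_width: 0.0105
grasp_force: 25.0
```

Emit:
servo_tool(
  series=[
    [[0,0,0,0,0,0,0],[0,0,-0.1,0,0,0,0],[0,0,-0.5,0,0,0.0256,0],[0,0,-0.88,0,0,0.0256,0],[0,0,-0.88,0,0,0.0256,0],[0,0,-0.88,0,0,0.0256,0],[0,0,-0.88,0,0,0.0256,0],[0,0,-0.88,0,0,0.0256,0],[-0.2,0,-0.88,0,0,0.0256,0],[-0.9,0,-0.88,0,0,0.0256,0],[-0.9,0,-0.88,0,0,0.0256,0],[-0.9,0,-0.88,0,0,0.0256,0]],
  ],
)

```text
time_s: 26.88
tool_pos: [0.471, 0.1546, 0.2489]
tool_rot: [-180.0, -0.0, 83.1]
force: [0.5, -0.4, 0.2]
grip_width: 0.0108
grasp_force: 25.0
```

```bash
python3 - <<'E'
from r import *
o=get_obs();print(o['tool_pos'],o['tool_rot'],o['time_s'],o['grip_width'],o['grasp_force'])
go([.511,-.2175,.247],[180,0,83])
E
```

```text
[0.4709854  0.15462158 0.24890407] [-1.79954801e+02 -6.74088640e-03  8.31481035e+01] 26.8833 0.01081472892753504 25.003530085086823
go [-1.216, 0.28, 0.006] [-0.0, -0.0, 0.001] rows 9.0
```

Emit:
servo_tool(
  series=[
    [[-1.0,0.28,0,0,0,0,0],[-1.0,0.28,0,0,0,0,0],[-1.0,0.28,0,0,0,0,0],[-1.0,0.28,0,0,0,0,0],[-1.0,0.28,0,0,0,0,0],[-1.0,0.28,0,0,0,0,0],[-1.0,0.28,0,0,0,0,0],[-1.0,0.28,0,0,0,0,0],[-1.0,0.28,0,0,0,0,0],[-1.0,0.28,0,0,0,0,0],[-1.0,0.28,0,0,0,0,0]],
  ],
)

```text
time_s: 27.8
tool_pos: [0.5188, -0.1503, 0.2494]
tool_rot: [-180.0, -0.1, 83.2]
force: [-0.3, 1.3, 0.2]
grip_width: 0.0105
grasp_force: 25.0
```

```bash
python3 - <<'E'
from r import *
o=get_obs();print(o['tool_pos'],o['tool_rot'],o['time_s'],o['grip_width'],o['grasp_force'])
go([.511,-.2175,.1765],[180,0,83]);rest(cam('wrist'))
E
```

```text
[ 0.51879704 -0.15029124  0.24942184] [-1.79973001e+02 -7.39913810e-02  8.31567715e+01] 27.8 0.010538030919551477 24.999825954437256
go [-0.226, 0.001, 0.243] [-0.0, -0.0, 0.001] rows 2.4
slot 0.05 664 s [0.03  0.033 0.036] t 0.05 0.107 z [0.197 0.201] slope -0.022 [ 96. 102. 118.]
```

Emit:
servo_tool(
  series=[
    [[-0.226,-0.02,0,0,0,0,0],[-0.226,-0.02,0,0,0,0,0],[-0.226,-0.02,0.1,0,0,0,0],[-0.226,-0.02,0.18,0,0,0,0],[-0.226,-0.02,0.23,0,0,0,0],[-0.226,-0.02,0.243,0,0,0,0],[-0.226,-0.02,0.243,0,0,0,0],[-0.226,-0.02,0.243,0,0,0,0],[-0.226,-0.02,0.243,0,0,0,0.2],[-0.226,-0.02,0.243,0,0,0,0.2],[-0.226,-0.02,0.243,0,0,0,0.2],[-0.226,-0.02,0.243,0,0,0,0.2]],
  ],
)

```text
time_s: 28.85
tool_pos: [0.5047, -0.2188, 0.177]
tool_rot: [180.0, 0.0, 83.0]
force: [0.0, -0.2, 0.8]
grip_width: 0.0172
grasp_force: 0.0
```

Emit:
servo_tool(
  series=[
    [[0,0,-0.05,0,0,0,0.2],[0,0,-0.2,0,0,0,0.2],[0,0,-0.4,0,0,0,0.4],[0,0,-0.4,0,0,0,0.5],[0.1,0,-0.4,0,0,0,0.5],[1,-0.3,-0.4,0,0,0,0.5],[1,-0.3,-0.4,0,0,0,0.5],[1,-0.3,-0.4,0,0,0,0.5],[1,-0.3,-0.4,0,0,0,0.5],[1,-0.3,-0.4,0,0,0,0.5],[1,-0.3,-0.4,0,0,0,0.5],[1,-0.3,-0.4,0,0,0,0.5]],
  ],
)

```text
time_s: 29.85
tool_pos: [0.4506, 0.0932, 0.2968]
tool_rot: [180.0, 0.1, 83.2]
force: [0.4, -0.2, 0.1]
grip_width: 0.0432
grasp_force: 0.0
```

```bash
python3 - <<'E'
from r import *
o=get_obs();print(o['tool_pos'],o['tool_rot'],o['time_s'])
c=cam('side');rest(c);tools(c);tools(cam('wrist'))
go([.392,.322,.2],[180,0,89.2])
E
```

```text
[0.45060899 0.093225   0.2968223 ] [1.79955636e+02 6.08057814e-02 8.31574416e+01] 29.85
113 rgb [68. 70. 72.] mid [0.6094 0.2218] len 0.046 ang 72.85 zmax 0.0187
515 rgb [130. 110.  91.] mid [0.3923 0.3207] len 0.2032 ang 89.26 zmax 0.0155
731 rgb [211. 174. 146.] mid [0.3912 0.2724] len 0.1102 ang 89.36 zmax 0.0107
564 rgb [108. 107. 111.] mid [0.6086 0.2157] len 0.0473 ang 94.72 zmax 0.0185
go [0.723, -0.276, 0.323] [0.001, 0.0, -0.031] rows 6.0
```

Emit:
servo_tool(
  series=[
    [[0.723,-0.276,0.3,0,0,-0.033,0.5],[0.723,-0.276,0.3,0,0,-0.033,0.5],[0.723,-0.276,0.3,0,0,-0.033,0.5],[0.723,-0.276,0.3,0,0,-0.033,0.5],[0.723,-0.276,0.3,0,0,-0.033,0.5],[0.723,-0.276,0.4,0,0,-0.033,0.5],[0.723,-0.276,0.8,0,0,-0.033,0.5],[0.723,-0.276,0.8,0,0,-0.033,0.5],[0.723,-0.276,0.8,0,0,-0.033,0.5],[0.723,-0.276,0.8,0,0,-0.033,0.5],[0.723,-0.276,0.8,0,0,-0.033,0.5],[0.723,-0.276,0.8,0,0,-0.033,0.5]],
  ],
)

```text
time_s: 30.95
tool_pos: [0.3962, 0.3156, 0.0578]
tool_rot: [180.0, -0.0, 89.0]
force: [0.5, 0.0, 0.4]
grip_width: 0.0436
grasp_force: 0.0
```

```bash
python3 - <<'E'
from r import *
c=cam('wrist');o=get_obs();print(o['tool_pos'],o['tool_rot'],o['time_s']);tools(c);s=cam('side');tools(s);rest(s)
go([.392,.321,-.0145],[180,0,89.2])
E
```

```text
[0.39730984 0.31596914 0.05889573] [ 1.79853000e+02 -9.43789304e-02  8.89350838e+01] 31.0
3880 rgb [192. 159. 131.] mid [0.3918 0.3488] len 0.1464 ang 89.34 zmax 0.0134
320 rgb [142. 119. 101.] mid [0.3904 0.2341] len 0.0278 ang 88.57 zmax 0.0091
77 rgb [ 95.   96.5 103. ] mid [0.5967 0.218 ] len 0.0205 ang 88.38 zmax 0.0056
113 rgb [62. 64. 65.] mid [0.6086 0.2207] len 0.045 ang 76.08 zmax 0.017
351 rgb [106.  91.  75.] mid [0.3927 0.3625] len 0.1209 ang 89.4 zmax 0.0148
slot 0 181 s [-0.01  -0.006 -0.001] t -0.102 0.098 z [0.197 0.204] slope -0.012 [141. 101.  88.]
slot 0.05 183 s [0.029 0.033 0.038] t -0.112 0.107 z [0.196 0.204] slope -0.012 [106. 109. 120.]
go [0.016, -0.021, 0.246] [0.001, -0.001, -0.002] rows 1.8
```

Emit:
servo_tool(
  series=[
    [[0.016,-0.018,0.1,0,0,-0.002,0.5],[0.016,-0.018,0.2,0,0,-0.002,0.5],[0.016,-0.018,0.24,0,0,-0.002,0.5],[0.016,-0.018,0.24,0,0,-0.002,0.5],[0.016,-0.018,0.24,0,0,-0.002,0],[0.016,-0.018,0.24,0,0,-0.002,0],[0.016,-0.018,0.24,0,0,-0.002,0],[0.016,-0.018,0.24,0,0,-0.002,0],[0.016,-0.018,0.24,0,0,-0.002,0],[0.016,-0.018,0.24,0,0,-0.002,0],[0.016,-0.018,0.24,0,0,-0.002,0],[0.016,-0.018,0.24,0,0,-0.002,0]],
  ],
)

```text
time_s: 32.05
tool_pos: [0.3909, 0.3202, -0.0148]
tool_rot: [180.0, -0.0, 89.3]
force: [-0.3, -0.9, 5.2]
grip_width: 0.0125
grasp_force: 24.3
```

Emit:
servo_tool(
  series=[
    [[0,0,0,0,0,0,0],[0,0,-0.1,0,0,0,0],[0,0,-0.5,0,0,0.0344,0],[0,0,-0.88,0,0,0.0344,0],[0,0,-0.88,0,0,0.0344,0],[0,0,-0.88,0,0,0.0344,0],[0,0,-0.88,0,0,0.0344,0],[0,0,-0.88,0,0,0.0344,0],[-0.2,0.1,-0.88,0,0,0.0344,0],[-0.7,0.2,-0.88,0,0,0.0344,0],[-0.7,0.2,-0.88,0,0,0.0344,0],[-0.7,0.2,-0.88,0,0,0.0344,0]],
  ],
)

```text
time_s: 33.05
tool_pos: [0.4363, 0.1588, 0.249]
tool_rot: [179.9, 0.1, 83.1]
force: [1.8, -0.6, 0.7]
grip_width: 0.0127
grasp_force: 23.5
```

```bash
python3 - <<'E'
from r import *
o=get_obs();print(o['tool_pos'],o['tool_rot'],o['time_s'],o['grip_width'],o['grasp_force'])
W=cloud(cam('wrist'));T=o['tool_pos'];m=(W[...,2]>T[2]+.01)&(W[...,2]<T[2]+.05)&(W[...,1]>T[1]+.02)&(abs(W[...,0]-T[0]-.01)<.04);P=W[m];print(len(P),np.polyfit(P[:,1],P[:,2],1)[0],np.polyfit(P[:,1],P[:,0],1)[0])
go([.457,-.211,.247],[180,0,83])
E
```

```text
[0.43628158 0.15882228 0.2489533 ] [1.79882679e+02 9.51188196e-02 8.31467438e+01] 33.05 0.012654157397028454 23.515234461519867
5380 -0.002974969176706213 0.11556887929168316
go [-1.178, 0.219, 0.012] [0.001, 0.002, -0.003] rows 8.6
```

Emit:
servo_tool(
  series=[
    [[-1.0,0.21,0,0,0,0,0],[-1.0,0.21,0,0,0,0,0],[-1.0,0.21,0,0,0,0,0],[-1.0,0.21,0,0,0,0,0],[-1.0,0.21,0,0,0,0,0],[-1.0,0.21,0,0,0,0,0],[-1.0,0.21,0,0,0,0,0],[-1.0,0.21,0,0,0,0,0],[-1.0,0.21,0,0,0,0,0],[-1.0,0.21,0,0,0,0,0],[-1.0,0.21,0,0,0,0,0]],
  ],
)

```text
time_s: 34.02
tool_pos: [0.4632, -0.1427, 0.2485]
tool_rot: [-180.0, -0.1, 83.3]
force: [0.4, 0.8, -0.3]
grip_width: 0.0126
grasp_force: 23.5
```

```bash
python3 - <<'E'
from r import *
c=cam('wrist');o=get_obs();print(o['tool_pos'],o['tool_rot'],o['time_s'],o['grip_width'],o['grasp_force'])
go([.457,-.211,.1755],[180,0,83]);rest(c)
E
```

```text
[ 0.46327109 -0.14248046  0.2486631 ] [-1.79984375e+02 -1.77168592e-02  8.33193987e+01] 34.0667 0.012502793144018719 23.514194323215634
go [-0.229, 0.006, 0.244] [-0.0, -0.0, 0.002] rows 2.4
slot 0 538 s [-0.009 -0.006 -0.003] t 0.051 0.097 z [0.197 0.201] slope -0.024 [132.  90.  82.]
slot 0.05 680 s [0.029 0.032 0.036] t 0.051 0.107 z [0.197 0.201] slope -0.023 [ 91.  98. 115.]
```

Emit:
servo_tool(
  series=[
    [[-0.229,0.006,0,0,0,0,0],[-0.229,0.006,0,0,0,0,0],[-0.229,0.006,0.1,0,0,0,0],[-0.229,0.006,0.18,0,0,0,0],[-0.229,0.006,0.23,0,0,0,0],[-0.229,0.006,0.244,0,0,0,0],[-0.229,0.006,0.244,0,0,0,0],[-0.229,0.006,0.244,0,0,0,0],[-0.229,0.006,0.244,0,0,0,0.25],[-0.229,0.006,0.244,0,0,0,0.25],[-0.229,0.006,0.244,0,0,0,0.25],[-0.229,0.006,0.244,0,0,0,0.25]],
  ],
)

```text
time_s: 35.07
tool_pos: [0.4568, -0.2131, 0.1758]
tool_rot: [180.0, 0.0, 83.2]
force: [-0.3, -0.2, -0.7]
grip_width: 0.0208
grasp_force: 0.0
```

Emit:
servo_tool(
  series=[
    [[0,0,-0.05,0,0,0,0.25],[0,0,-0.2,0,0,0,0.25],[0,0,-0.4,0,0,0,0.5],[0,0,-0.5,0,0,0,0.6],[0.1,0,-0.5,0,0,0,0.6],[0.7,0,-0.5,0,0,0,0.6],[0.7,0,-0.5,0,0,0,0.6],[0.7,0,-0.5,0,0,0,0.6],[0.7,0,-0.5,0,0,0,0.6],[0.7,0,-0.5,0,0,0,0.6],[0.7,0,-0.5,0,0,0,0.6]],
  ],
)

```text
time_s: 35.98
tool_pos: [0.4818, 0.001, 0.3262]
tool_rot: [179.9, -0.0, 83.7]
force: [-0.4, -0.3, -0.1]
grip_width: 0.0519
grasp_force: 0.0
```

```bash
python3 - <<'E'
from r import *
c=cam('side');o=get_obs();print(o['tool_pos'],o['tool_rot'],o['time_s'])
rest(c);save(c,'s8.png')
c=cam('wrist');W=cloud(c)
for n,a,z0,z1 in (('knob',.03,.15,.168),('bar',.06,.105,.12),('rim',.08,.04,.05)):
    m=(abs(W[...,0]-.563)<a)&(abs(W[...,1]+.029)<a+.02)&(W[...,2]>z0)&(W[...,2]<z1);P=W[m]
    if len(P)>5: print(n,len(P),P.mean(0).round(4),cv2.minAreaRect(P[:,:2].astype(np.float32)*1000))
E
```

```text
[ 0.48174508 -0.0025297   0.32589304] [1.79952592e+02 5.30536728e-02 8.34079093e+01] 36.0333
slot -0.05 66 s [-0.059 -0.054 -0.048] t -0.104 0.101 z [0.194 0.201] slope -0.001 [122. 107.  92.]
slot 0 28 s [-0.008 -0.005  0.004] t 0.05 0.099 z [0.196 0.2  ] slope 0.001 [145.   99.5  83.5]
slot 0.05 9 s [0.03  0.033 0.036] t 0.052 0.107 z [0.199 0.201] slope -0.001 [94. 92. 99.]
knob 446 [ 0.5629 -0.0322  0.1576] ((563.9205932617188, -33.37493896484375), (24.125993728637695, 23.604061126708984), 1.431331753730774)
bar 207 [ 0.5628 -0.0232  0.1123] ((559.9212646484375, -32.881675720214844), (15.764466285705566, 74.74417114257812), 0.888411283493042)
rim 651 [ 0.565  -0.0215  0.0444] ((571.76171875, -3.8907012939453125), (179.27786254882812, 100.36315155029297), 74.76608276367188)
```

```bash
python3 - <<'E'
from r import *
W=np.load('side0.npz')['W'];f=np.load('side0.npz')['f']
W2=cloud(cam('side'))
for V in (W,W2):
    m=(V[...,0]>.44)&(V[...,0]<.62)&(V[...,1]<-.38)&(V[...,1]>-.5)&(V[...,2]>.2)&(V[...,2]<.25);P=V[m]
    print(len(P))
    if len(P)<20: continue
    l=P[(P[:,2]<.224)&(P[:,0]<.57)];v=np.polyfit(l[:,0],l[:,1],1);print('line',len(l),v,np.degrees(np.arctan(v[0])))
    for a in np.arange(.45,.61,.01):
        q=P[(P[:,0]>=a)&(P[:,0]<a+.01)]
        if len(q): print(round(a,2),len(q),q.mean(0).round(4),q.min(0).round(3),q.max(0).round(3))
go([.5639,-.033,.2],[180,0,91.2])
E
```

```text
133
line 84 [ 0.0113226  -0.44516369] 0.6487094305797179
0.47 13 [ 0.4745 -0.4403  0.2306] [ 0.47  -0.444  0.223] [ 0.479 -0.435  0.237]
0.48 11 [ 0.4843 -0.4402  0.2196] [ 0.48  -0.444  0.213] [ 0.49  -0.437  0.227]
0.49 10 [ 0.495  -0.4402  0.2176] [ 0.491 -0.444  0.212] [ 0.499 -0.435  0.223]
0.5 9 [ 0.505  -0.4379  0.2186] [ 0.501 -0.445  0.216] [ 0.51  -0.436  0.222]
0.51 10 [ 0.5151 -0.4385  0.2179] [ 0.51  -0.444  0.213] [ 0.52  -0.435  0.222]
0.52 9 [ 0.5258 -0.4404  0.2172] [ 0.521 -0.445  0.214] [ 0.53  -0.432  0.221]
0.53 9 [ 0.5351 -0.4392  0.2166] [ 0.531 -0.444  0.213] [ 0.538 -0.436  0.221]
0.54 9 [ 0.5452 -0.4385  0.2179] [ 0.54  -0.445  0.215] [ 0.55  -0.436  0.221]
0.55 10 [ 0.5551 -0.4395  0.2164] [ 0.55  -0.446  0.209] [ 0.56  -0.436  0.22 ]
0.56 8 [ 0.5661 -0.4385  0.2174] [ 0.562 -0.44   0.212] [ 0.569 -0.434  0.221]
0.57 10 [ 0.5755 -0.4372  0.2153] [ 0.571 -0.44   0.209] [ 0.58  -0.432  0.22 ]
0.58 23 [ 0.5853 -0.4358  0.2121] [ 0.58  -0.446  0.202] [ 0.59  -0.431  0.219]
0.59 2 [ 0.5905 -0.4382  0.2184] [ 0.59  -0.438  0.217] [ 0.591 -0.438  0.22 ]
53
line 39 [-0.02535017 -0.4267257 ] -1.4521466059396935
0.46 1 [ 0.4698 -0.4411  0.2298] [ 0.47  -0.441  0.23 ] [ 0.47  -0.441  0.23 ]
0.47 12 [ 0.4748 -0.4395  0.2313] [ 0.47  -0.447  0.221] [ 0.48  -0.433  0.238]
0.48 11 [ 0.4841 -0.4391  0.2206] [ 0.48  -0.443  0.213] [ 0.489 -0.435  0.228]
0.49 9 [ 0.4955 -0.4393  0.2179] [ 0.492 -0.444  0.216] [ 0.499 -0.435  0.219]
0.5 8 [ 0.5045 -0.4386  0.2183] [ 0.501 -0.443  0.213] [ 0.509 -0.435  0.222]
0.51 12 [ 0.5154 -0.4401  0.2164] [ 0.51  -0.444  0.21 ] [ 0.52  -0.436  0.22 ]
go [-0.055, 0.283, 0.418] [-0.0, 0.0, -0.045] rows 3.7
```

Emit:
servo_tool(
  series=[
    [[-0.055,0.283,0.3,0,0,-0.044,0.6],[-0.055,0.283,0.3,0,0,-0.044,0.6],[-0.055,0.283,0.3,0,0,-0.044,0.6],[-0.055,0.283,0.3,0,0,-0.044,0.6],[-0.055,0.283,0.3,0,0,-0.044,0.6],[-0.055,0.283,0.3,0,0,-0.044,0.6],[-0.055,0.283,0.3,0,0,-0.044,0.6]],
  ],
)

```text
time_s: 36.72
tool_pos: [0.5642, -0.0313, 0.2374]
tool_rot: [179.9, 0.1, 91.0]
force: [0.1, 0.1, -0.0]
grip_width: 0.0521
grasp_force: 0.0
```

```bash
python3 - <<'E'
from r import *
c=cam('wrist');W=cloud(c)
m=(abs(W[...,0]-.563)<.025)&(abs(W[...,1]+.033)<.025)&(W[...,2]>.15)&(W[...,2]<.165);P=W[m];print('knob',len(P),P.mean(0).round(4),cv2.minAreaRect(P[:,:2].astype(np.float32)*1000))
o=get_obs();print(o['tool_pos'],o['tool_rot'])
go([.5639,-.033,.105],[180,0,91.2])
E
```

```text
knob 781 [ 0.5639 -0.0324  0.1578] ((563.9668579101562, -33.774131774902344), (23.769344329833984, 24.168813705444336), 1.422040581703186)
[ 0.56428254 -0.03115593  0.23781938] [1.79808339e+02 1.33567232e-01 9.10485192e+01]
go [-0.005, -0.003, 0.443] [0.001, 0.001, -0.001] rows 3.2
```

Emit:
servo_tool(
  series=[
    [[-0.007,0,0.15,0,0,-0.002,0.6],[-0.007,0,0.3,0,0,-0.002,0.6],[-0.007,0,0.4,0,0,-0.002,0.6],[-0.007,0,0.438,0,0,-0.002,0.6],[-0.007,0,0.438,0,0,-0.002,0.6],[-0.007,0,0.438,0,0,-0.002,0],[-0.007,0,0.438,0,0,-0.002,0],[-0.007,0,0.438,0,0,-0.002,0],[-0.007,0,0.438,0,0,-0.002,0],[-0.007,0,0.438,0,0,-0.002,0],[-0.007,0,0.438,0,0,-0.002,0],[-0.007,0,0.438,0,0,-0.002,0]],
  ],
  grip_force=40,
)

```text
time_s: 37.77
tool_pos: [0.5643, -0.0334, 0.1051]
tool_rot: [180.0, 0.0, 91.4]
force: [-2.8, -0.0, 5.7]
grip_width: 0.0238
grasp_force: 39.9
```

Emit:
servo_tool(
  series=[
    [[0,0,0,0,0,0,0],[0,0,-0.05,0,0,0,0],[0,0,-0.2,0,0,0,0],[0,0,-0.3,0,0,0,0],[0,0,-0.4,0,0,0,0],[0,0,-0.6,0,0,0,0],[0,0,-0.8,0,0,0.006,0],[0,0,-0.8,0,0,0.006,0],[0,0,-0.8,0,0,0.006,0],[0,0,-0.8,0,0,0.006,0]],
  ],
)

```text
time_s: 38.6
tool_pos: [0.5651, -0.0328, 0.3458]
tool_rot: [179.8, 0.0, 90.4]
force: [-1.2, 0.2, -3.4]
grip_width: 0.0239
grasp_force: 39.9
```

```bash
python3 - <<'E'
from r import *
o=get_obs();print(o['tool_pos'],o['tool_rot'],o['grip_width'],o['grasp_force'],o['force'])
W=cloud(cam('wrist'));T=o['tool_pos'];L=W-T
m=(abs(L[...,0])<.07)&(abs(L[...,1]-.01)<.08)&(L[...,2]>-.13)&(L[...,2]<-.02);P=L[m];print(len(P),P.min(0).round(3),P.max(0).round(3))
for z in (-.11,-.07,-.065,-.06,-.055): 
    q=P[abs(P[:,2]-z)<.003];print(z,len(q),q.min(0).round(3) if len(q) else'',q.max(0).round(3) if len(q) else '')
go([.415,-.25,.345],[180,0,90])
E
```

```text
[ 0.56507143 -0.03283687  0.34576254] [1.79791455e+02 1.76636244e-02 9.03603584e+01] 0.023899418484421224 39.90120821254095 [-1.17607194  0.1952059  -3.42626628]
8287 [-0.038 -0.036 -0.104] [ 0.038  0.052 -0.02 ]
-0.11 0  
-0.07 265 [-0.036 -0.029 -0.073] [ 0.035  0.052 -0.067]
-0.065 333 [-0.038 -0.03  -0.068] [ 0.038  0.052 -0.062]
-0.06 1616 [-0.038 -0.035 -0.063] [ 0.038  0.052 -0.058]
-0.055 10 [-0.036 -0.025 -0.058] [ 0.003  0.051 -0.052]
go [-0.72, -0.501, -0.004] [-0.0, 0.0, 0.002] rows 6.3
```

Emit:
servo_tool(
  series=[
    [[-0.36,-0.25,0,0,0,0.001,0],[-0.72,-0.5,0,0,0,0.001,0],[-0.72,-0.5,0,0,0,0.001,0],[-0.72,-0.5,0,0,0,0.001,0],[-0.72,-0.5,0,0,0,0.001,0],[-0.72,-0.5,0,0,0,0.001,0],[-0.72,-0.5,0,0,0,0.001,0],[-0.8,-0.5,0,0,0,0.001,0],[-0.9,-0.5,0,0,0,0.001,0],[-1,-0.5,0,0,0,0.001,0],[-1,-0.5,0,0,0,0.001,0],[-1,-0.5,0,0,0,0.001,0]],
  ],
)

```text
time_s: 39.65
tool_pos: [0.4138, -0.3357, 0.3406]
tool_rot: [-179.8, -0.3, 89.9]
force: [0.5, 1.2, -2.6]
grip_width: 0.0238
grasp_force: 40.0
```

```bash
python3 - <<'E'
from r import *
o=get_obs();print(o['tool_pos'],o['tool_rot'],o['grip_width'],o['grasp_force'],o['force'])
go([.415,-.44,.345],[180,0,90]); go([.415,-.44,.248],[180,0,90])
E
```

```text
[ 0.41384052 -0.33565935  0.34061544] [-179.7790063    -0.2768215    89.93627376] 0.02379822360713779 39.97279941570014 [ 0.50028994  1.22963166 -2.64283996]
go [-0.348, 0.004, -0.016] [-0.001, -0.002, -0.0] rows 2.5
go [-0.349, 0.005, 0.307] [-0.001, -0.002, -0.0] rows 3.3
```

Emit:
servo_tool(
  series=[
    [[-0.17,0,0,0,0,0,0],[-0.348,0,0,0,0,0,0],[-0.348,0,0,0,0,0,0],[-0.348,0,0,0,0,0,0],[-0.348,0,0.1,0,0,0,0],[-0.348,0,0.2,0,0,0,0],[-0.348,0,0.28,0,0,0,0],[-0.348,0,0.31,0,0,0,0],[-0.348,0,0.31,0,0,0,0],[-0.348,0,0.31,0,0,0,0]],
  ],
)

```text
time_s: 40.48
tool_pos: [0.4163, -0.4378, 0.2513]
tool_rot: [-180.0, -0.0, 90.2]
force: [-0.1, -0.2, -2.4]
grip_width: 0.0239
grasp_force: 40.0
```

```bash
python3 - <<'E'
from r import *
c=cam('side');o=get_obs();print(o['tool_pos'],o['tool_rot'],o['force'])
go([.52,-.44,.249],[180,0,90])
f=cv2.cvtColor(c['frame'],cv2.COLOR_RGB2BGR)
cv2.imwrite('pics/s9.png',cv2.resize(f[50:200,240:440],None,fx=3,fy=3))
E
```

```text
[ 0.41692266 -0.43836948  0.25255652] [1.79924177e+02 7.10040918e-02 9.02048533e+01] [-0.13174001 -1.40819925 -1.19669791]
go [-0.007, 0.344, 0.012] [0.0, 0.0, 0.001] rows 2.5
```

View pics/s9.png

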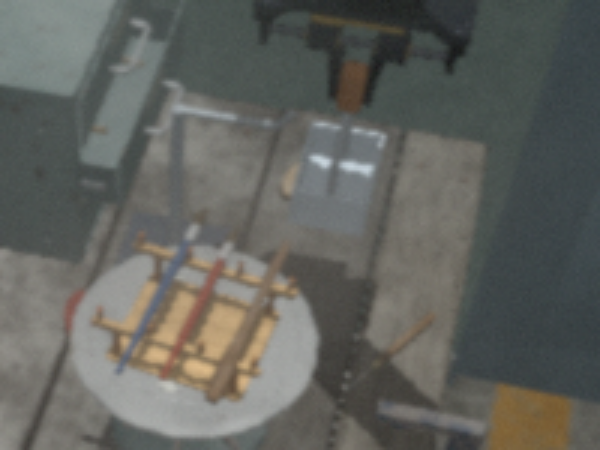

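Emit:
servo_tool(
  series=[
    [[-0.005,0.06,0.005,0,0,0.001,0],[-0.005,0.12,0.005,0,0,0.001,0],[-0.005,0.18,0.005,0,0,0.001,0],[-0.005,0.24,0.005,0,0,0.001,0],[-0.005,0.3,0.005,0,0,0.001,0],[-0.005,0.345,0.005,0,0,0.001,0],[-0.005,0.345,0.005,0,0,0.001,0],[-0.005,0.345,0.005,0,0,0.001,0],[-0.005,0.345,0.005,0,0,0.001,0]],
  ],
)

```text
time_s: 41.28
tool_pos: [0.5192, -0.4404, 0.2508]
tool_rot: [180.0, 0.1, 89.9]
force: [-0.1, 0.1, -2.2]
grip_width: 0.0239
grasp_force: 40.0
```

Emit:
servo_tool(
  series=[
    [[0,0,0.03,0,0,0,0],[0,0,0.06,0,0,0,0],[0,0,0.08,0,0,0,0],[0,0,0.095,0,0,0,0],[0,0,0.095,0,0,0,0],[0,0,0.095,0,0,0,0]],
  ],
)

```text
time_s: 41.78
tool_pos: [0.5192, -0.4398, 0.2206]
tool_rot: [-180.0, -0.0, 90.0]
force: [-0.6, -1.0, -2.0]
grip_width: 0.0237
grasp_force: 40.0
```

```bash
python3 - <<'E'
from r import *
c=cam('side');o=get_obs();print(o['tool_pos'],o['tool_rot'],o['force'],o['grip_width'])
f=cv2.cvtColor(c['frame'],cv2.COLOR_RGB2BGR)
cv2.imwrite('pics/s10.png',cv2.resize(f[50:170,250:400],None,fx=4,fy=4))
E
```

```text
[ 0.51953654 -0.43982726  0.22117327] [-1.79998391e+02  1.11707714e-03  8.99728421e+01] [ 0.23151954  0.73268013 -2.33263713] 0.023727916963124412
```

View pics/s10.png

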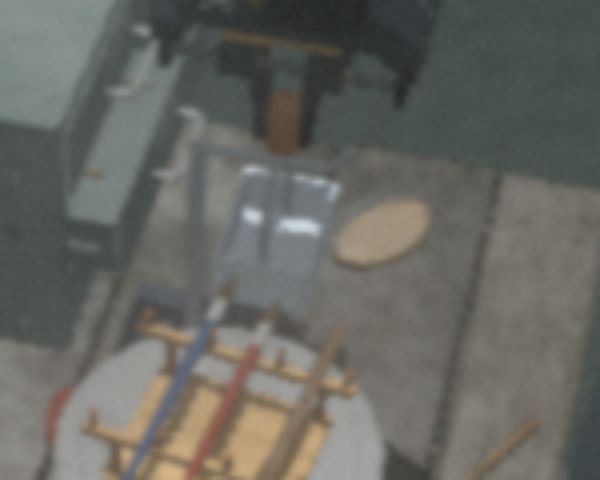

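Emit:
servo_tool(
  series=[
    [[0,0,0.004,0,0,0,0],[0,0,0.008,0,0,0,0],[0,0,0.01,0,0,0,0],[0,0,0.01,0,0,0,0],[0,0,0.01,0,0,0,0]],
  ],
)

```text
time_s: 42.25
tool_pos: [0.5197, -0.4398, 0.2183]
tool_rot: [180.0, 0.0, 90.0]
force: [0.5, 0.5, -2.5]
grip_width: 0.0239
grasp_force: 40.0
```

Emit:
servo_tool(
  series=[
    [[0,0,0.003,0,0,0,0],[0,0,0.006,0,0,0,0],[0,0,0.006,0,0,0,0],[0,0,0.006,0,0,0,0]],
  ],
)

```text
time_s: 42.58
tool_pos: [0.5198, -0.4399, 0.2178]
tool_rot: [179.9, 0.1, 90.0]
force: [-1.7, 0.9, 4.9]
grip_width: 0.0235
grasp_force: 40.0
```

Emit:
servo_tool(
  series=[
    [[0,0,-0.002,0,0,0,0.15],[0,0,-0.002,0,0,0,0.35],[0,0,-0.002,0,0,0,0.45],[0,0,-0.002,0,0,0,0.5],[0,0,-0.002,0,0,0,0.5],[0,0,-0.002,0,0,0,0.5],[0,0,-0.06,0,0,0,0.5],[0,0,-0.15,0,0,0,0.5],[0,0,-0.25,0,0,0,0.5],[0,0,-0.4,0,0,0,0.5],[0,0,-0.5,0,0,0,0.5],[0,0,-0.5,0,0,0,0.5]],
  ],
)

```text
time_s: 43.58
tool_pos: [0.5217, -0.4405, 0.3748]
tool_rot: [179.4, 0.4, 90.0]
force: [1.1, 0.6, 0.9]
grip_width: 0.0435
grasp_force: 0.0
```

Emit:
servo_tool(
  series=[
    [[0.2,-0.4,-0.1,0,0,0,0.5],[0.2,-0.4,-0.1,0,0,0,0.5],[0.2,-0.4,-0.1,0,0,0,0.5],[0.2,-0.4,-0.1,0,0,0,0.5],[0.2,-0.4,-0.1,0,0,0,0.5],[0.2,-0.4,-0.1,0,0,0,0.5],[0.2,-0.4,-0.1,0,0,0,0.5],[0.2,-0.4,-0.1,0,0,0,0.5]],
  ],
)

```text
time_s: 44.25
tool_pos: [0.4005, -0.3798, 0.3953]
tool_rot: [-180.0, -0.1, 90.0]
force: [0.3, -1.0, -0.5]
grip_width: 0.0435
grasp_force: 0.0
```

```bash
python3 - <<'E'
from r import *
from b import fit
c=cam('side');o=get_obs();print(o['tool_pos'],o['time_s'])
W=cloud(c);rest(c);fit(c,.62,.217,.099);fit(c,.634,.067,.079);fit(c,.657,.142,.119);tools(c)
m=(abs(W[...,0]-.52)<.03)&(abs(W[...,1]+.44)<.03)&(W[...,2]>.235)&(W[...,2]<.29);P=W[m];print(len(P),P.min(0),P.max(0),P.mean(0)) if m.any() else 0
f=cv2.cvtColor(c['frame'],cv2.COLOR_RGB2BGR)
cv2.imwrite('pics/s11.png',cv2.resize(f[60:330,180:420],None,fx=2.2,fy=2.2))
E
```

```text
[ 0.40051066 -0.37978959  0.39523169] 44.3
slot -0.05 259 s [-0.06  -0.054 -0.046] t -0.104 0.104 z [0.195 0.202] slope 0.013 [128. 111.  95.]
slot 0 182 s [-0.009 -0.005 -0.001] t -0.101 0.099 z [0.196 0.204] slope -0.009 [139.  101.5  89. ]
slot 0.05 179 s [0.029 0.033 0.038] t -0.112 0.108 z [0.197 0.204] slope -0.008 [105. 108. 120.]
106 [0.622  0.2182] 0.0326 [0.589 0.184 0.095] [0.657 0.252 0.102]
77 [0.634  0.0673] 0.0324 [0.601 0.033 0.075] [0.668 0.1   0.082]
94 [0.6573 0.1418] 0.0326 [0.624 0.108 0.115] [0.691 0.176 0.123]
117 rgb [62. 64. 65.] mid [0.6091 0.2221] len 0.0466 ang 77.26 zmax 0.0184
123 [ 0.50900836 -0.45127931  0.23511517] [ 0.53317212 -0.42291788  0.27396931] [ 0.52057827 -0.43096248  0.25871257]
```

View pics/s11.png

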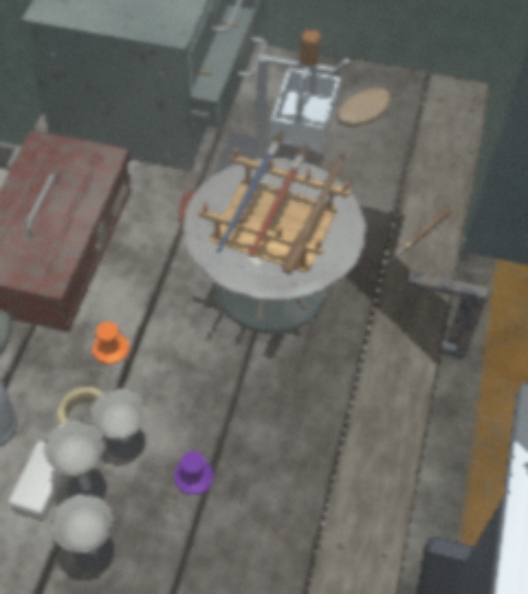

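```bash
python3 -c "
from cell import env
print(env.sign_off())"
```

```text
the job is handed in; nothing more can be done
None
```

The job is handed in at about 44 s: all three bowls stand upright on their own stilts, both brushes and the paddle lie side by side across the rest, and the caddy hangs on the hook. The last camera check showed everything in place, with the tape roll and plaster block not touched by the robot.

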